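# Load a die-cast case into the sloping nest and lock its cam

### The job

Fix the die-cast case with the cable gland in the sloping nest, so that its lid screws can be tightened: swing the cam lever fully open, set the case lid up in the pocket with its gland in the slot and let go of it when it sits flat on the floor, then swing the lever fully home, so that the cam holds the case square and tight against the end stops. Use only that case, and leave the other case, the solder reel and the little bottle where they are.

Things in the scene. Friction and masses are not known exactly. Their poses are not given: they have to be found in the camera images.
- case: the case to load: plain grey die-cast box with a screwed lid and a grey cable gland on one end. 58 wide (its x) x 92 long (its y) x 36 high (its z), 0.17 to 0.34 kg, rigid; grip it across the 58 mm. Origin at the centre of its underside, z up through the lid; it starts lid up on the bench. The gland, 20 across, 18 above the underside, sticks 14 out of its -y end.
- gland_tip (a point): the outer end of the case's cable gland: 60 from the case's origin towards its -y, 18 above its underside.
- nest_deck: sloping top of the fixed nest: a dark steel plate that faces the robot, tilted 30 degrees. Origin on the pocket floor, where the clamped case has its own, 45.5 above the bench; x points up the slope, away from the robot; y across it, roughly to the robot's left; z square out of the floor. The plate spans x -48 to 78, y -68 to 84. The case goes in with its x, y, z along those of the deck.
- pocket_mouth (a point): point 12 above the deck's origin, level with the tops of the white rails (12 high, 9 thick, 3 mm chamfer at the top inside). The pocket is 61 wide in x, 1.5 mm clear of the case on each side. In y it runs from the end stops at -46 to 49.5, so the loose case has 3.5 mm of play. Both long sides are open from y -22 to 25, for fingers.
- gland_slot (a point): where the gland lies in the seated case: a slot 26 wide between the two end stops at the deck's -y end. At the other end is the cam, which leaves no room for the gland.
- cam_lever (a joint): swing of the cam lever about the deck's z, rad: 0 = home, knob straight up the slope (+x) from the pivot, the cam then 1 mm into the room of the case; 1.75 = fully open, knob out towards +y, the cam 3.7 mm clear of the case. Starts at 0 to 0.25, so that no case can go in. Stays where it is left. Under 3 N at the knob moves it, up to 8 N over the last 0.7 rad, when the cam bears on the case.
- cam_pivot (a point): axis of the cam lever, at x 0, y 65 of the deck's frame, 16 above the floor. The cam is a steel disc, 32 across, 2 to 12 above the floor; the lever lies on it, its top 17 above the floor, the bolt head in its middle 24.
- cam_knob (a point): the point to hold on the lever's upright black knob, on its axis, 60 from the lever's axis and 38 above the pocket floor. The knob is 18 in diameter and stands from 17 to 56 above the floor, square to the deck.
- blank_case: the other die-cast case, of the same look but without a gland: 66 (its x) x 104 (y) x 30 high. Leave it. Origin at the centre of its underside.
- solder_reel: bystander: a reel of solder, 61 across, 38 high, on the bench behind and right of the nest; origin under its centre.
- flux_bottle: bystander: a small amber bottle with a black cap, 32 across, 58 high, standing on the bench; origin under its centre.
- drawer_unit: obstacle, never moves: the grey drawer cabinet at the front left of the bench, 190 high, covering world x 350 to 565, y 100 to 350 mm (corners).
- oscilloscope: obstacle, never moves: the tall blue oscilloscope behind the work, turned askew, 303 high; its nearest corner is at world x 550, y -100 mm, its sides run back to x 1000, y -310 to 85. Right of the nest stands a blue box, 133 high, from y -380 on.

How it is judged:
On the way, in this order (a step that is already met when the one before it is completed fails the run):
1. the cam lever has been swung open (beyond 1.3 rad) (value of joint cam_lever above 1.3 rad), for 0.2 s.
2. the case sits flat in the pocket, gland in the slot, let go of, the lever still open (value of joint cam_lever above 1 rad and y of case in the frame of nest_deck between -0.002 and 0.005 m and x of case in the frame of nest_deck between -0.003 and 0.003 m and z of case in the frame of nest_deck between -0.0025 and 0.0025 m and angle between the z axis of case and the z axis of nest_deck, either way round below 0.04 rad and angle between the y axis of case and the y axis of nest_deck, either way round below 0.05 rad and y of gland_tip in the frame of nest_deck below -0.05 m and angle between case's own z axis and vertical below 0.7 rad and contact force between the fingers and case below 0.2 N), for 0.2 s.
At the end, for the whole second after the job is handed in: Case with the gland lid up in the pocket, gland in the slot: tight on the end stops within 1.2 mm, within 3 mm across and 2.5 mm of the floor, flat to 0.04 and square to 0.05 rad, at rest; cam lever within 0.25 rad of home, the cam pressing over 5 N on the case (value of joint cam_lever below 0.25 rad and contact force between cam_lever and case above 5 N and y of case in the frame of nest_deck between -0.002 and 0.0012 m and x of case in the frame of nest_deck between -0.003 and 0.003 m and z of case in the frame of nest_deck between -0.0025 and 0.0025 m and angle between the z axis of case and the z axis of nest_deck, either way round below 0.04 rad and angle between the y axis of case and the y axis of nest_deck, either way round below 0.05 rad and y of gland_tip in the frame of nest_deck below -0.05 m and angle between case's own z axis and vertical below 0.7 rad and linear speed of case below 0.01 m/s); the robot touches nothing.
It fails at once if the other case is moved more than 15 mm (distance of blank_case from where it was at the start of the episode above 0.015 m).
It fails at once if the solder reel is moved more than 15 mm (distance of solder_reel from where it was at the start of the episode above 0.015 m).
It fails at once if the flux bottle is moved more than 15 mm or tipped (distance of flux_bottle from where it was at the start of the episode above 0.015 m or angle between flux_bottle's own z axis and vertical above 0.3 rad).
It also fails if it takes over 72 s, if anything falls off the work surface, if the arm or the gripper's body presses on something with over 40 N, if the wrist force passes 120 N, or if a joint passes its speed limit or range.

### The arm

A 6-joint arm with a two-finger parallel gripper is mounted at the origin on a cart in front of the work surface, level with it; the furniture and walls round the work are solid. World frame = base frame: x ahead of the robot, y to its left, z up, the work surface at z = 0. Lengths are in m, angles in rad, forces in N, time in s.
With the tool pointing down it reaches from about 0.3 to 0.75 m from the base axis. Payload 8.5 kg.
Tool frame: the origin (TCP) lies midway between the tips of the shut fingers; the grasp point (between the pads) lies r.hold_point_z behind it (r.hold_point_z is the distance from the TCP to the grasp point, in m); z points along the fingers, y is the direction in which the jaws open and shut (so a half turn about z gives the same grasp; the last joint's range is limited). The gripper opens to 88 mm and grips with 3 to 60 N. Pads are 18 mm wide; open, the fingers measure 123 mm over their backs; the gripper's body (75 mm by 187 mm) begins 45 mm behind the grasp point.
Start: joints at [1.037, 0.381, 1.297, -0, 1.464, -0.215], TCP at [0.172, 0.522, 0.239] pointing down, gripper open.
Joint ranges: [-3.11, 3.11], [-0.89, 2.33], [0.22, 2.48], [-1.42, 4.56], [0.17, 2.85], [-2.88, 2.88]. Speed limits (rad/s): [2.39, 2.39, 3.14, 3.14, 3.14, 3.14].

### API

Orientations are given as a unit quaternion [x, y, z, w].
In Python, from station import status, optics, job, r gives the robot as it stands.
- The arm moves only by the shell command python3 -m creep 'ROWS' [FORCE]. ROWS is JSON, one flat list of numbers, 7 for each row, row after row: the turn, a rotation vector about the tool's x, y, z normalised to -1 to 1, where 1 is 1.5 rad, then the shift along the tool's x, y, z normalised to -1 to 1, where 1 is 50 cm, then the opening, from 0 (shut) to 1 (fully open). In form: [rx, ry, rz, tx, ty, tz, claw, rx, ry, rz, tx, ty, tz, claw, ...]. A call has 1 to 5 rows; each row is the pose to reach, as a shift and turn from the pose commanded when the call began, along the tool's axes at that moment; what a row does not reach only later rows make up. A row lasts 1/10 s, in which the tool goes at most 50 mm and 8.59 degrees, less where a joint would pass 70% of its speed; a pose out of reach is approached as far as the arm can. A call with a number of a shift or a turn outside -1 to 1 is refused whole. A call with a gripper value outside its range is refused whole. The fingers move at their own pace and stop on an object; FORCE is the grip in N (left out, the last holds). Time passes only in rows, so rows that repeat a pose let the fingers close. It gives the time, the measured TCP pose, the force and the opening at its end, in the units of the state.
- status.read_state(): the state, without advancing time (a new reading comes with each control period).
- optics.capture(name): name is "side" or "top" or "wrist"; returns a dict with "image" (384x512x3 uint8, red, green, blue), "vertical_fov" (degrees; the focal length in pixels is half the picture's height over the tangent of half this angle, whatever the lens; pixels are square), "cx", "cy" (the principal point, pixels), "camera_from_world" (4x4, takes a point from world to camera coordinates). Camera axes: x right, y up, looking along -z (the intrinsics and any distortion apply to the point x, -y, -z); pixel columns grow to the right and rows downward; lengths in m; the calibration is good to about 2 mm. A picture is of the moment at which its call begins. There is no depth.
- job.finish_job(): hands the job in, once; it reports no verdict.
Trained networks look in a picture, given as the dict that the camera call returned (one of the last four; its "shot" number tells which), for a name from the list of things; names that differ only in an ending like _2 or _b are one class to them, and where a whole thing is asked for, a point or a joint stands for the part that bears it (a point fixed in the world has none). Each returns a list of dicts, best first, with "conf" (0 to 1); they miss things now and then, are a little off and sometimes report something else, mostly with a low value. They report only what shows in the picture. A call takes as long as a camera call.
- optics.boxes_of(picture, thing): "point" ([column, row] in pixels, amid what is visible of it).
- optics.landmark_of(picture, thing): "point" ([column, row] in pixels: a listed point, or the origin of a listed thing).
The state is a dict: "t": time; "joints": joint angles; "qd": joint speeds; "joint_efforts": joint torques, N m; "position": TCP position; "tcp_rot": TCP orientation; "wrist_force": force on the tool from outside, world axes, zero at the start; "torque": the same for the moment, N m; "finger_gap": finger opening in m.
Only numpy, scipy, OpenCV 4.12 (cv2) and the standard library are available. Lean on these libraries where they do the work, as an engineer would, in place of code of your own. Each camera call takes 0.05 s, during which the arm holds its last target.

## Working session

There is one attempt and no reset: what is moved stays moved. The work goes in short steps, Python scripts to look and compute and a shell command to move; the robot and the scene stay as the last step left them, time stands still between calls to the robot, and variables do not carry over. Pictures are saved under pics/ and viewed, and the job is handed in when it is done.

```bash
ls -la; mkdir -p pics; cat > h.py <<'E'
import numpy as np,cv2
from station import status,optics,job,r
from scipy.spatial.transform import Rotation as R
def snap(n,f):
    p=optics.capture(n); cv2.imwrite('pics/'+f,p['image'][:,:,::-1]); return p
def K(p):
    f=p['image'].shape[0]/2/np.tan(np.radians(p['vertical_fov'])/2); return f,p['cx'],p['cy']
def proj(p,X):
    T=np.array(p['camera_from_world']);c=T[:3,:3]@np.array(X)+T[:3,3];f,cx,cy=K(p)
    return np.array([cx+f*c[0]/-c[2],cy-f*c[1]/-c[2]])
def ray(p,uv):
    f,cx,cy=K(p);T=np.array(p['camera_from_world'])
    d=np.array([(uv[0]-cx)/f,-(uv[1]-cy)/f,-1.]);Rm=T[:3,:3]
    return -Rm.T@T[:3,3],Rm.T@d
def onz(p,uv,z):
    o,d=ray(p,uv);return o+d*(z-o[2])/d[2]
def tri(L):
    A=np.zeros((3,3));b=np.zeros(3)
    for p,uv in L:
        o,d=ray(p,uv);d=d/np.linalg.norm(d);M=np.eye(3)-np.outer(d,d);A+=M;b+=M@o
    X=np.linalg.solve(A,b)
    return X,[np.linalg.norm(proj(p,X)-uv) for p,uv in L]
E
python3 - <<'E'
from h import *
np.set_printoptions(precision=4,suppress=True)
print(status.read_state(),r.hold_point_z)
ps={n:snap(n,n+'0.png') for n in('side','top','wrist')}
for n,p in ps.items():
    print(n,{k:v for k,v in p.items() if k!='image'})
    for t in ['case','gland_tip','nest_deck','pocket_mouth','gland_slot','cam_pivot','cam_knob','blank_case','solder_reel','flux_bottle']:
        l=optics.landmark_of(p,t); 
        print(t,[(np.round(q['point'],1),round(q['conf'],2)) for q in l[:3]])
E
```

```text
total 12
drwxr-xr-x  3 agent agent 4096 Dec  7 13:19 .
drwxr-xr-x 23 root  root  4096 Dec  7 13:19 ..
drwxr-xr-x  2 agent agent 4096 Dec  7 13:19 pics
{'t': 0.0, 'joints': array([ 1.0367,  0.3812,  1.2982, -0.    ,  1.4636, -0.2153]), 'qd': array([ 0.001 ,  0.0002, -0.0026,  0.0003,  0.0009, -0.0002]), 'joint_efforts': array([ -0.0005, -43.7917, -22.4557,   0.0714,   0.0352,  -0.0001]), 'position': array([0.1722, 0.522 , 0.2381]), 'tcp_rot': array([ 0.1587,  0.9873, -0.0007, -0.0003]), 'wrist_force': array([-0.2545,  0.1489,  0.216 ]), 'torque': array([-0.0102, -0.0307, -0.0545]), 'finger_gap': 0.08790277352273394} 0.0187
side {'vertical_fov': 43.50542544456454, 'cx': 248.78108125592502, 'cy': 190.1435586424213, 'camera_from_world': array([[-0.9744, -0.2247,  0.0038,  0.5567],
       [ 0.1705, -0.728 ,  0.664 , -0.2544],
       [-0.1465,  0.6477,  0.7477, -1.1058],
       [ 0.    ,  0.    ,  0.    ,  1.    ]]), 'shot': 1}
case []
gland_tip [(array([303.4, 236.5]), 0.97)]
nest_deck [(array([315.7, 178.7]), 0.67), (array([265. , 139.1]), 0.31)]
pocket_mouth [(array([322.3, 177.2]), 0.6
[... 879 characters left out ...]
, 263.2]), 0.96)]
cam_pivot [(array([281.5, 229.2]), 0.8)]
cam_knob [(array([293.2, 221.3]), 0.54)]
blank_case [(array([174.3, 179.6]), 0.8), (array([295.5, 246.1]), 0.32)]
solder_reel [(array([350.3, 188. ]), 0.86)]
flux_bottle [(array([217.9, 211.1]), 0.51)]
wrist {'vertical_fov': 70.40984738608182, 'cx': 258.1888452936213, 'cy': 191.51821805371296, 'camera_from_world': array([[ 0.3133,  0.9497, -0.0016, -0.5496],
       [-0.9052,  0.2981, -0.303 ,  0.0424],
       [-0.2873,  0.0963,  0.953 , -0.3896],
       [ 0.    ,  0.    ,  0.    ,  1.    ]]), 'shot': 3}
case []
gland_tip []
nest_deck []
pocket_mouth []
gland_slot []
cam_pivot []
cam_knob []
blank_case []
solder_reel []
flux_bottle []
```

View pics/side0.png

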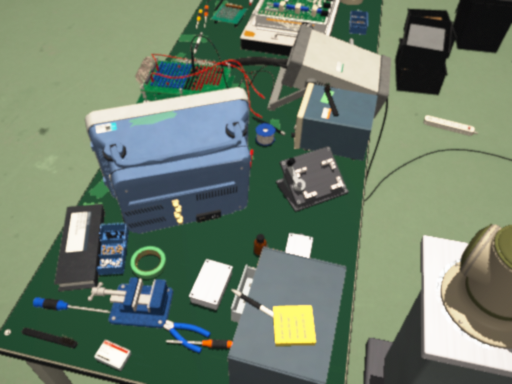

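View pics/top0.png

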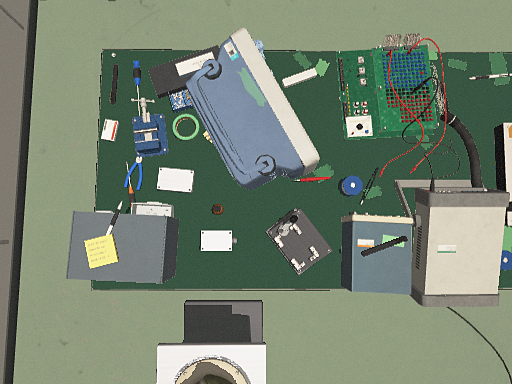

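The top view shows the case at about (216,240) with its gland to the right, the nest at (298,240), and the bottle at (217,209). The blank case is at (175,180) and the reel at (352,186). The side view shows the nest at (312,178), with the case half hidden behind the cabinet at (299,243).

```bash
python3 - <<'E'
from h import *
a=cv2.imread('pics/top0.png')[190:290,180:350];b=cv2.imread('pics/side0.png')[130:260,230:360]
cv2.imwrite('pics/ztop0.png',cv2.resize(a,(765,450),interpolation=cv2.INTER_CUBIC))
cv2.imwrite('pics/zside0.png',cv2.resize(b,(585,585),interpolation=cv2.INTER_CUBIC))
E
```

```text
(no output)
```

View pics/ztop0.png

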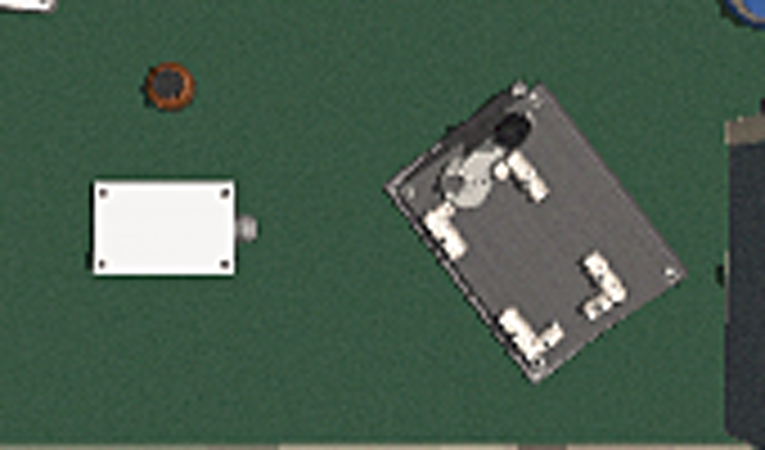

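View pics/zside0.png

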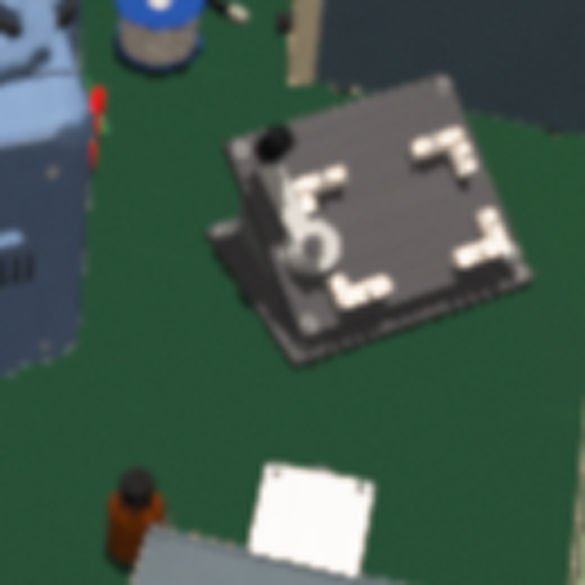

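```bash
cat > fit0.py <<'E'
from h import *
from scipy.optimize import least_squares
np.set_printoptions(precision=4,suppress=True)
ps={n:optics.capture(n) for n in('side','top')}
T=lambda u,v:(180+u/4.5,190+v/4.5); S=lambda u,v:(230+u/4.5,130+v/4.5)
C=[(-.048,.084,0),(.078,.084,0),(.078,-.068,0),(-.048,-.068,0)]
ob=[('top',c,T(*q)) for c,q in zip(C,[(390,187),(540,85),(685,275),(537,378)])]+[('side',c,S(*q)) for c,q in zip(C,[(308,337),(228,148),(445,78),(530,278)])]
ob+=[('side',(0,.065,.024),S(318,243)),('top',(0,.065,.024),T(462,183))]
def deck(v):
    return R.from_euler('ZY',[v[2],-np.pi/6]).as_matrix(),np.array([v[0],v[1],.0455])
def res(v):
    M,o=deck(v);return np.concatenate([proj(ps[n],M@np.array(c)+o)-q for n,c,q in ob])
s=least_squares(res,[.5,-.2,-.93]);print(s.x,np.round(s.fun.reshape(-1,2),1))
M,o=deck(s.x);print(M)
for n in ps:
  for t,c in dict(pm=(0,0,.012),slot=(0,-.053,.018),piv=(0,.065,.016)).items(): print(n,t,proj(ps[n],M@np.array(c)+o))
for q in [(95,181),(235,181),(235,275),(95,275)]: print(onz(ps['top'],T(*q),.036))
print('bottle',onz(ps['top'],T(168,82),.058),'blank',onz(ps['top'],(175,180),.03),'reel',onz(ps['top'],(352,186),.038))
# knob: search angle
for th in (0,.1,.2,.25):
  K_=M@np.array([.06*np.cos(th),.065+.06*np.sin(th),.056])+o
  print(th,K_,[(proj(ps['top'],K_)-(180,190))*4.5,(proj(ps['side'],K_)-(230,130))*4.5])
E
python3 fit0.py
```

```text
[ 0.4342 -0.248  -0.9319] [[ 0.1  0.4]
 [-1.2 -0.3]
 [-0.5  0.9]
 [-1.5 -0.4]
 [-0.6  0.1]
 [ 0.1 -1.8]
 [ 1.5 -1.8]
 [-0.2 -3.9]
 [-0.2 -0.2]
 [-2.7  0.3]]
[[ 0.5164  0.8028 -0.2981]
 [-0.6952  0.5963  0.4014]
 [ 0.5     0.      0.866 ]]
side pm [320.6549 177.712 ]
side slot [338.7057 171.4136]
side piv [299.4904 184.5084]
top pm [294.9226 247.9392]
top slot [305.5967 263.6847]
top piv [280.8494 230.1259]
[0.482  0.0289 0.036 ]
[ 0.4818 -0.0621  0.036 ]
[ 0.4213 -0.0624  0.036 ]
[0.4215 0.0281 0.036 ]
bottle [ 0.5449 -0.0195  0.058 ] blank [0.6312 0.1092 0.03  ] reel [ 0.6127 -0.4189  0.038 ]
0 [ 0.5007 -0.2284  0.124 ] [array([506.0343, 147.5034]), array([296.0197, 130.9294])]
0.1 [ 0.5054 -0.2247  0.1238] [array([499.6684, 139.8054]), array([286.8449, 134.357 ])]
0.2 [ 0.5097 -0.2205  0.1234] [array([492.6349, 132.7254]), array([278.1156, 138.7263])]
0.25 [ 0.5117 -0.2183  0.1231] [array([488.8915, 129.4406]), array([273.9457, 141.2522])]
```

```bash
cat >> h.py <<'E'
np.set_printoptions(precision=4,suppress=True)
def dk(v=(0.4342,-0.248,-0.9319)):
    return R.from_euler('ZY',[v[2],-np.pi/6]).as_matrix(),np.array([v[0],v[1],.0455])
def toolR(M): # tool y=deck x, z=-deck z
    return np.c_[M[:,1],M[:,0],-M[:,2]]
def pose():
    s=status.read_state();return s,np.array(s['position']),R.from_quat(s['tcp_rot']).as_matrix()
def plan(P,Rt,msg=''):
    s,p,Rm=pose();w=R.from_matrix(Rm.T@Rt).as_rotvec();d=Rm.T@(np.array(P)-p)
    print(msg,'row turn',np.round(w/1.5,4),'shift',np.round(d/.5,4),'| mm',round(1e3*np.linalg.norm(d),1),'deg',round(np.degrees(np.linalg.norm(w)),1),'t',round(s['t'],2))
E
python3 - <<'E'
from h import *
p=optics.capture('wrist');s,P,Rm=pose()
T=np.array(p['camera_from_world']);o=-T[:3,:3].T@T[:3,3]
print('cam in tool',Rm.T@(o-P),'look',Rm.T@(-T[2,:3]),'up',Rm.T@T[1,:3])
M,o=dk()
for c in [(0,.05,.22),(0,-.0,.22),(.06,.065,.12)]:
  plan(M@np.array(c)+o,toolR(M),c); print(M@np.array(c)+o)
E
```

```text
cam in tool [ 0.0777  0.0002 -0.145 ] look [-0.3033 -0.0003  0.9529] up [ 0.9529 -0.0002  0.3033]
(0, 0.05, 0.22) row turn [-0.197  -0.3795  1.4163] shift [-0.8577 -1.0905  0.0055] | mm 693.7 deg 127.1 t 1.8
[ 0.4087 -0.1299  0.236 ]
(0, -0.0, 0.22) row turn [-0.197  -0.3795  1.4163] shift [-0.8002 -1.1722  0.0055] | mm 709.7 deg 127.1 t 1.8
[ 0.3686 -0.1597  0.236 ]
(0.06, 0.065, 0.12) row turn [-0.197  -0.3795  1.4163] shift [-1.0418 -1.1833  0.1187] | mm 790.5 deg 127.1 t 1.8
[ 0.4816 -0.2028  0.1794]
```

```bash
python3 -m creep '[0,0,0.5,-0.2,-0.25,-0.14,1, 0,0,0.5,-0.4,-0.5,-0.14,1, 0,0,0.5,-0.4,-0.5,-0.14,1, 0,0,0.5,-0.4,-0.5,-0.14,1, 0,0,0.5,-0.4,-0.5,-0.14,0.45]' 20
python3 - <<'E'
from h import *
M,o=dk();plan(M@np.array((0,.03,.2))+o,toolR(M))
print(pose()[0]['joints'])
E
```

```text
t: 2.3
position: [0.257, 0.2932, 0.2951]
tcp_rot: [0.512, 0.859, 0.0, 0.0]
wrist_force: [1.2, -0.4, 0.9]
finger_gap: 0.0819
 row turn [-0.2868 -0.2491  0.9288] shift [-0.914  -0.173   0.1527] | mm 471.3 deg 86.2 t 2.3
[ 0.545   0.0498  1.5739 -0.0001  1.5173  0.0485]
```

```bash
python3 -m creep '[0,0,0.5,-0.8,-0.17,0,0.45, 0,0,0.5,-0.8,-0.17,0,0.45, 0,0,0.5,-0.8,-0.17,0,0.45, 0,0,0.5,-0.8,-0.17,0,0.45, 0,0,0.5,-0.8,-0.17,0,0.45]' 20
python3 - <<'E'
from h import *
M,o=dk();plan(M@np.array((0,.03,.16))+o,toolR(M))
print(pose()[0]['joints'])
E
```

```text
t: 2.8
position: [0.329, 0.0536, 0.295]
tcp_rot: [0.791, 0.612, 0.0, 0.0]
wrist_force: [1.1, 1.3, -0.3]
finger_gap: 0.0424
 row turn [-0.3347 -0.1187  0.4412] shift [-0.3838  0.2681  0.2221] | mm 259.1 deg 48.7 t 2.8
[-0.1989 -0.0622  1.6851  0.0002  1.5175  0.0552]
```

```bash
python3 -m creep '[-0.3347,-0.1187,0.4412,-0.3838,0.2681,0.2221,0.45,-0.3347,-0.1187,0.4412,-0.3838,0.2681,0.2221,0.45,-0.3347,-0.1187,0.4412,-0.3838,0.2681,0.2221,0.45,-0.3347,-0.1187,0.4412,-0.3838,0.2681,0.2221,0.45,-0.3347,-0.1187,0.4412,-0.3838,0.2681,0.2221,0.45]' 20
python3 -m creep '[-0.04,-0.015,0.05,0,0,0,0.45,-0.04,-0.015,0.05,0,0,0,0.45,-0.04,-0.015,0.05,0,0,0,0.45]'
python3 - <<'E'
from h import *
M,o=dk();plan(M@np.array((0,.03,.16))+o,toolR(M))
print(pose()[0]['joints'])
p=snap('wrist','w1.png')
np.savez('w1.npz',T=p['camera_from_world'])
for t in ['nest_deck','pocket_mouth','gland_slot','cam_pivot','cam_knob']:
    l=optics.landmark_of(p,t); print(t,[(np.round(q['point'],1),round(q['conf'],2)) for q in l[:2]])
for n,c in dict(nest=(0,0,0),pm=(0,0,.012),slot=(0,-.053,.018),piv=(0,.065,.016),knob=(.06,.065,.038)).items(): print(n,proj(p,M@np.array(c)+o))
cv2.imwrite('pics/w1b.png',cv2.resize(p['image'][:,:,::-1],(800,600),interpolation=cv2.INTER_CUBIC))
E
```

```text
t: 3.3
position: [0.4093, -0.1575, 0.1874]
tcp_rot: [0.91, 0.344, 0.074, 0.22]
wrist_force: [1.2, -1.3, -0.1]
finger_gap: 0.0395
t: 3.6
position: [0.4091, -0.1553, 0.1878]
tcp_rot: [0.915, 0.309, 0.08, 0.246]
wrist_force: [-0.1, -0.2, 0.1]
finger_gap: 0.0398
 row turn [-0.0004 -0.001   0.0079] shift [-0.0103  0.0124  0.0158] | mm 11.3 deg 0.7 t 3.6
[-0.5181  0.1122  1.9618 -0.3549  0.6113  0.6462]
nest_deck [(array([261.2, 200.1]), 0.74)]
pocket_mouth [(array([263.5, 204. ]), 0.57)]
gland_slot [(array([264.8, 245.7]), 0.85)]
cam_pivot [(array([267.5, 150.4]), 0.89)]
cam_knob [(array([324.6, 148.1]), 0.69)]
nest [262.8883 203.4216]
pm [263.0495 206.917 ]
slot [262.3659 249.3803]
piv [264.1535 152.6336]
knob [323.5099 156.9423]
```

View pics/w1b.png

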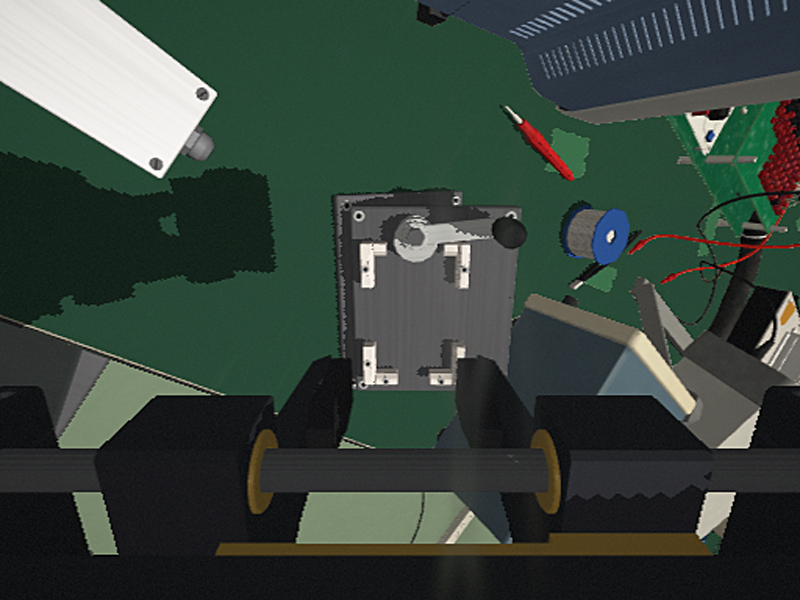

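The wrist view shows the whole nest. The cam bolt is near (415,235) and the knob at (510,232) in the 800-wide picture, and the four rails are visible. I'll zoom in for a fine fit.

```bash
python3 - <<'E'
from h import *
a=cv2.imread('pics/w1.png')[118:253,205:345]
cv2.imwrite('pics/w1z.png',cv2.resize(a,(616,594),interpolation=cv2.INTER_CUBIC))
E
```

```text
(no output)
```

View pics/w1z.png

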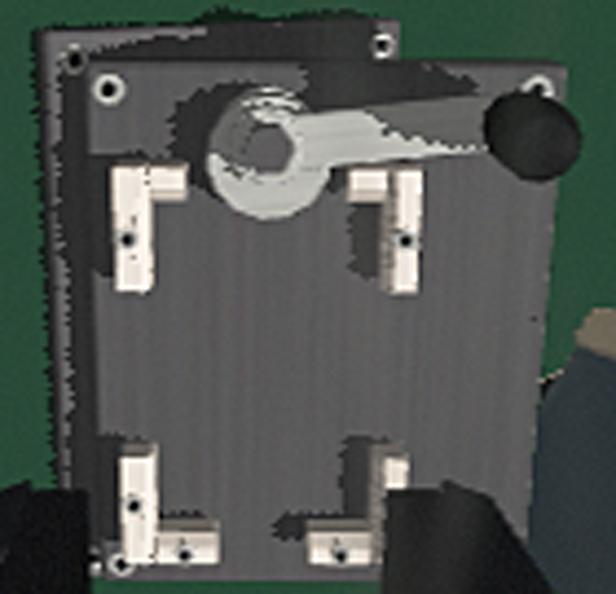

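```bash
python3 - <<'E'
from h import *
from scipy.optimize import least_squares
p=optics.capture('wrist')
Z=lambda u,v:(205+u/4.4,118+v/4.4)
ob=[((-48,84,0),(88,62)),((78,84,0),(566,65)),((-39.5,-22,12),(121,458)),((39.5,-22,12),(408,458)),((-39.5,25,12),(116,292)),((39.5,25,12),(418,293)),((-13,-55,12),(218,562)),((13,-55,12),(308,562)),((0,65,24),(268,143))]
def mk(v):
    M=R.from_euler('ZYX',[v[2],-np.pi/6+v[4],v[5]]).as_matrix();return M,np.array([v[0],v[1],.0455+v[3]])
for free in (3,4,6):
  def res(w):
    v=np.zeros(6);v[:free]=w;M,o=mk(v);return np.concatenate([proj(p,M@np.array(c)/1e3*1 if 0 else M@(np.array(c)/1e3)+o)-Z(*q) for c,q in ob])
  s=least_squares(res,[.434,-.248,-.93,0,0,0][:free],x_scale=.01)
  print(s.x,s.cost);print(np.round(s.fun.reshape(-1,2).T,1))
  v=np.zeros(6);v[:free]=s.x;M,o=mk(v)
  # knob
  for h in(.056,):
    for th in (0,.05,.1,.15,.2): print(th,(proj(p,M@np.array([.06*np.cos(th),.065+.06*np.sin(th),h])+o)-(205,118))*4.4)
E
```

```text
[ 0.4379 -0.2499 -0.9281] 3.564569633224836
[[-1.2  1.3 -0.1  0.   0.2 -0.2 -0.2  0.2  0.6]
 [-0.8 -0.8 -0.4 -0.1 -0.   0.1  0.4  0.5  1.3]]
0 [550.3145 174.5639]
0.05 [551.165  160.8881]
0.1 [551.327  147.1464]
0.15 [550.7928 133.373 ]
0.2 [549.5565 119.6031]
[ 0.4381 -0.2512 -0.9287 -0.002 ] 2.7673689519621334
[[-0.9  0.7  0.1 -0.3  0.4 -0.5 -0.2  0.   0.6]
 [-0.4 -0.3 -0.7 -0.3 -0.   0.1 -0.1  0.1  1.5]]
0 [547.6469 175.6541]
0.05 [548.4856 162.1074]
0.1 [548.6421 148.496 ]
0.15 [548.1089 134.8539]
0.2 [546.8801 121.2159]
[ 0.438  -0.2519 -0.926  -0.0025 -0.0122 -0.0384] 1.5726335981846837
[[-0.4  0.1  0.2 -0.1  0.5 -0.7 -0.1  0.2  0.3]
 [-0.2 -0.2 -0.7 -0.2 -0.4 -0.1  0.4  0.6  0.8]]
0 [542.7372 166.184 ]
0.05 [543.4019 152.6204]
0.1 [543.3861 139.0041]
0.15 [542.6836 125.3694]
0.2 [541.29   111.7514]
```

```bash
cat >> h.py <<'E'
V=(.4375,-.2497,-.928)
def knobpose(th,tilt=10,back=0,zg=.042,V=None):
    M,o=dk(V or globals()['V']); Rt=toolR(M)@R.from_euler('y',np.radians(tilt)).as_matrix()
    g=M@np.array([.06*np.cos(th),.065+.06*np.sin(th),zg])+o
    return g+(r.hold_point_z-back)*Rt[:,2],Rt
E
python3 - <<'E'
from h import *
M,o=dk(V)
P,Rt=knobpose(.13);print('toolz in deck',M.T@Rt[:,2], 'TCP deck',M.T@(P-o))
plan(*knobpose(.13,back=.06),'above')
plan(*knobpose(.13),'grasp')
E
```

```text
toolz in deck [-0.      0.1736 -0.9848] TCP deck [0.0595 0.076  0.0236]
above row turn [0.0003 0.1169 0.0038] shift [0.0633 0.1367 0.1736] | mm 114.9 deg 10.1 t 3.95
grasp row turn [0.0003 0.1169 0.0038] shift [0.0843 0.1367 0.2918] | mm 166.5 deg 10.1 t 3.95
```

```bash
python3 -m creep '[0,0.117,0.004,0.063,0.137,0.174,0.45,0,0.117,0.004,0.063,0.137,0.174,0.45,0,0.117,0.004,0.063,0.137,0.174,0.45,0,0.117,0.004,0.063,0.137,0.174,0.45]'
python3 - <<'E'
from h import *
plan(*knobpose(.13),'grasp')
p=snap('wrist','w2.png')
for t in ['cam_knob','cam_pivot']: print(t,optics.landmark_of(p,t)[:1])
M,o=dk(V)
for th in(0,.1,.2): print(th,proj(p,M@np.array([.06*np.cos(th),.065+.06*np.sin(th),.038])+o))
print(proj(p,M@np.array([0,.065,.016])+o))
E
```

```text
t: 4.35
position: [0.498, -0.222, 0.1446]
tcp_rot: [0.906, 0.324, 0.161, 0.218]
wrist_force: [0.4, 0.3, 0.7]
finger_gap: 0.0395
grasp row turn [-0.0002  0.0008 -0.0017] shift [ 0.0026 -0.0045  0.1125] | mm 56.3 deg 0.2 t 4.35
cam_knob [{'point': [250.8, 217.9], 'conf': 0.69}]
cam_pivot [{'point': [184.7, 219.0], 'conf': 0.79}]
0 [255.6407 226.7073]
0.1 [255.2077 218.8331]
0.2 [253.9628 210.9768]
[183.0678 219.8258]
```

View pics/w2.png

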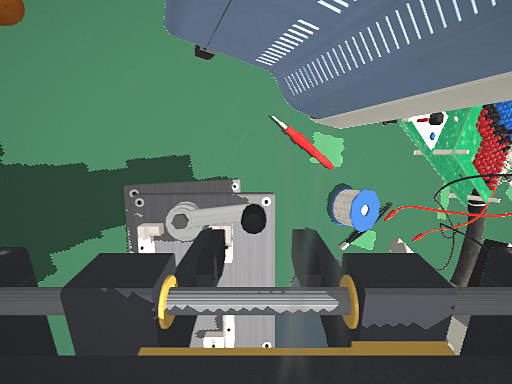

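The knob sits at (253,218), between the finger tips at about 218 and 300. I'll go down around it and grip.

```bash
python3 -m creep '[0,0,0,0.003,-0.004,0.06,0.45,0,0,0,0.003,-0.004,0.112,0.45,0,0,0,0.003,-0.004,0.112,0.45]' 
python3 -m creep '[0,0,0,0,0,0,0,0,0,0,0,0,0,0,0,0,0,0,0,0,0,0,0,0,0,0,0,0,0,0,0,0,0,0,0]' 20
python3 - <<'E'
from h import *
M,o=dk(V);s,P,Rm=pose()
print('grasp pt in deck',M.T@(P-r.hold_point_z*Rm[:,2]-o),s['wrist_force'],s['finger_gap'])
for th in (.3,.5,.7,.9,1.1,1.3,1.5,1.65): plan(*knobpose(th),th)
E
```

```text
t: 4.8
position: [0.5199, -0.232, 0.0964]
tcp_rot: [0.906, 0.325, 0.161, 0.217]
wrist_force: [0.1, -0.4, 0.1]
finger_gap: 0.0397
t: 5.3
position: [0.5205, -0.2328, 0.0992]
tcp_rot: [0.906, 0.325, 0.162, 0.219]
wrist_force: [-3.7, 2.5, 8.5]
finger_gap: 0.0178
grasp pt in deck [0.0582 0.0733 0.0468] [-3.7433  2.459   8.5331] 0.017835527588263792
0.3 row turn [ 0.0017 -0.0003 -0.0005] shift [ 0.0169 -0.0019  0.0128] | mm 10.7 deg 0.2 t 5.3
0.5 row turn [ 0.0017 -0.0003 -0.0005] shift [ 0.0386 -0.0112  0.0166] | mm 21.8 deg 0.2 t 5.3
0.7 row turn [ 0.0017 -0.0003 -0.0005] shift [ 0.0581 -0.0248  0.02  ] | mm 33.1 deg 0.2 t 5.3
0.9 row turn [ 0.0017 -0.0003 -0.0005] shift [ 0.0745 -0.042   0.0229] | mm 44.3 deg 0.2 t 5.3
1.1 row turn [ 0.0017 -0.0003 -0.0005] shift [ 0.0873 -0.0622  0.0251] | mm 55.0 deg 0.2 t 5.3
1.3 row turn [ 0.0017 -0.0003 -0.0005] shift [ 0.0958 -0.0845  0.0266] | mm 65.2 deg 0.2 t 5.3
1.5 row turn [ 0.0017 -0.0003 -0.0005] shift [ 0.0998 -0.1081  0.0272] | mm 74.8 deg 0.2 t 5.3
1.65 row turn [ 0.0017 -0.0003 -0.0005] shift [ 0.0997 -0.1261  0.0272] | mm 81.5 deg 0.2 t 5.3
```

```bash
python3 -m creep '[0,0,0,0,0,-0.006,0,0,0,0,0.017,-0.002,-0.004,0,0,0,0,0.028,-0.006,-0.003,0,0,0,0,0.0386,-0.011,-0.002,0,0,0,0,0.0485,-0.018,-0.001,0]'
python3 - <<'E'
from h import *
M,o=dk(V);s,P,Rm=pose()
g=M.T@(P-r.hold_point_z*Rm[:,2]-o);print('grasp pt in deck',g,np.arctan2(g[1]-.065,g[0]),M.T@s['wrist_force'],s['finger_gap'])
for th in (.6,.7,.9,1.1,1.3,1.5,1.65): plan(*knobpose(th,zg=.045),th)
E
```

```text
t: 5.8
position: [0.5349, -0.2125, 0.0981]
tcp_rot: [0.905, 0.324, 0.162, 0.22]
wrist_force: [13.5, -16.7, -12.7]
finger_gap: 0.0175
grasp pt in deck [0.051  0.097  0.0497] 0.5607707060055461 [ 12.2084   0.8341 -21.7387] 0.017499630683238215
0.6 row turn [ 0.0034  0.     -0.0007] shift [ 0.002  -0.0032  0.0098] | mm 5.3 deg 0.3 t 5.8
0.7 row turn [ 0.0034  0.     -0.0007] shift [ 0.0114 -0.0105  0.0114] | mm 9.6 deg 0.3 t 5.8
0.9 row turn [ 0.0034  0.     -0.0007] shift [ 0.0278 -0.0277  0.0143] | mm 20.9 deg 0.3 t 5.8
1.1 row turn [ 0.0034  0.     -0.0007] shift [ 0.0406 -0.0479  0.0164] | mm 32.4 deg 0.3 t 5.8
1.3 row turn [ 0.0034  0.     -0.0007] shift [ 0.0491 -0.0702  0.0178] | mm 43.8 deg 0.3 t 5.8
1.5 row turn [ 0.0034  0.     -0.0007] shift [ 0.0531 -0.0938  0.0184] | mm 54.7 deg 0.3 t 5.8
1.65 row turn [ 0.0034  0.     -0.0007] shift [ 0.053  -0.1118  0.0183] | mm 62.5 deg 0.3 t 5.8
```

```bash
python3 -m creep '[0,0,0,0.01,-0.005,0.006,0,0,0,0,0.018,-0.013,0.008,0,0,0,0,0.026,-0.023,0.009,0,0,0,0,0.033,-0.033,0.01,0,0,0,0,0.039,-0.043,0.011,0]'
python3 - <<'E'
from h import *
M,o=dk(V);s,P,Rm=pose()
g=M.T@(P-r.hold_point_z*Rm[:,2]-o);print('grasp pt in deck',g,np.hypot(g[1]-.065,g[0]),np.arctan2(g[1]-.065,g[0]),M.T@s['wrist_force'],s['finger_gap'])
for th in (1.1,1.3,1.5,1.65): plan(*knobpose(th,zg=.047),th)
E
```

```text
t: 6.3
position: [0.5443, -0.1869, 0.0894]
tcp_rot: [0.904, 0.325, 0.167, 0.224]
wrist_force: [21.4, -5.9, 2.3]
finger_gap: 0.0172
grasp pt in deck [0.0335 0.1198 0.0495] 0.06423520187291724 1.0213456133226724 [16.3201 13.6231 -6.8229] 0.017167904216617885
1.1 row turn [ 0.0106 -0.0042 -0.0003] shift [-0.0037 -0.0133  0.0042] | mm 7.2 deg 1.0 t 6.3
1.3 row turn [ 0.0106 -0.0042 -0.0003] shift [ 0.0048 -0.0357  0.0054] | mm 18.2 deg 1.0 t 6.3
1.5 row turn [ 0.0106 -0.0042 -0.0003] shift [ 0.0088 -0.0593  0.0058] | mm 30.1 deg 1.0 t 6.3
1.65 row turn [ 0.0106 -0.0042 -0.0003] shift [ 0.0087 -0.0773  0.0055] | mm 39.0 deg 1.0 t 6.3
```

```bash
python3 -m creep '[0,0,0,0.006,0.002,0.001,0,0,0,0,0.008,-0.002,0.001,0,0,0,0,0.013,-0.01,0.002,0]'
python3 - <<'E'
from h import *
M,o=dk(V);s,P,Rm=pose()
g=M.T@(P-r.hold_point_z*Rm[:,2]-o);print('grasp pt in deck',g,np.hypot(g[1]-.065,g[0]),np.arctan2(g[1]-.065,g[0]),M.T@s['wrist_force'],s['finger_gap'])
for th in (1.1,1.3,1.5,1.65): plan(*knobpose(th,zg=.047),th)
E
```

```text
t: 6.6
position: [0.5451, -0.1786, 0.0857]
tcp_rot: [0.904, 0.325, 0.165, 0.222]
wrist_force: [14.2, -2.3, 1.7]
finger_gap: 0.0172
grasp pt in deck [0.0265 0.1254 0.0494] 0.06600460709394024 1.1575348692717498 [ 9.8256 10.0293 -3.7055] 0.01720318166144596
1.1 row turn [ 0.0072 -0.0029 -0.0004] shift [-0.0147  0.001   0.0023] | mm 7.5 deg 0.7 t 6.6
1.3 row turn [ 0.0072 -0.0029 -0.0004] shift [-0.0062 -0.0214  0.0036] | mm 11.3 deg 0.7 t 6.6
1.5 row turn [ 0.0072 -0.0029 -0.0004] shift [-0.0022 -0.045   0.0041] | mm 22.6 deg 0.7 t 6.6
1.65 row turn [ 0.0072 -0.0029 -0.0004] shift [-0.0023 -0.063   0.0038] | mm 31.6 deg 0.7 t 6.6
```

```bash
python3 - <<'E'
from h import *
p=snap('wrist','w3.png'); q=snap('top','t3.png')
cv2.imwrite('pics/t3z.png',cv2.resize(cv2.imread('pics/t3.png')[170:290,220:380],(800,600),interpolation=cv2.INTER_CUBIC))
M,o=dk(V)
for th in(1.0,1.15,1.3): print(th,[proj(p,M@np.array([.06*np.cos(th),.065+.06*np.sin(th),h])+o) for h in (.017,.056)])
E
```

```text
1.0 [array([266.4968, 257.3723]), array([269.6155, 285.5884])]
1.15 [array([254.3499, 251.1274]), array([254.086 , 277.7264])]
1.3 [array([241.285 , 246.6749]), array([237.3538, 272.1171])]
```

View pics/w3.png

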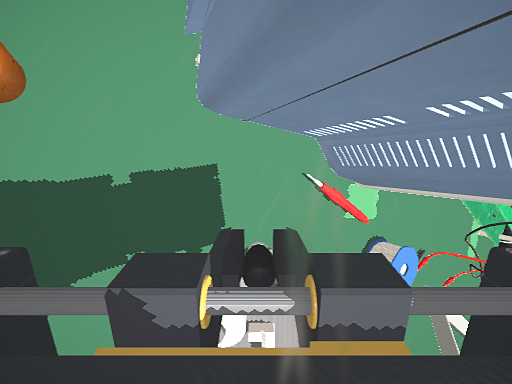

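View pics/t3z.png

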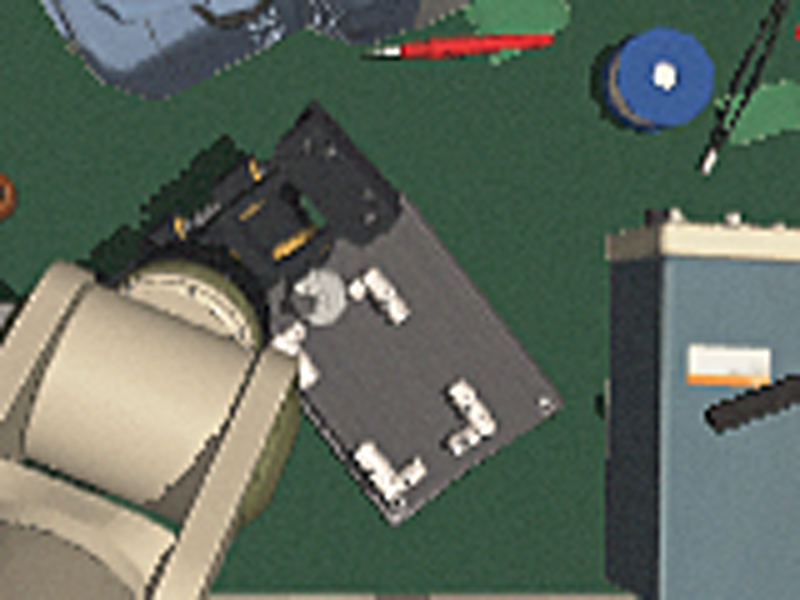

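```bash
python3 -m creep '[0,0,0,0.003,-0.01,0,0,0,0,0,0.006,-0.025,0.001,0,0,0,0,0.007,-0.04,0.001,0,0,0,0,0.008,-0.054,0.001,0,0,0,0,0.008,-0.064,0.001,0]'
python3 - <<'E'
from h import *
M,o=dk(V);s,P,Rm=pose()
g=M.T@(P-r.hold_point_z*Rm[:,2]-o);print('grasp pt in deck',g,np.hypot(g[1]-.065,g[0]),np.arctan2(g[1]-.065,g[0]),M.T@s['wrist_force'],s['finger_gap'])
E
```

```text
t: 7.2
position: [0.531, -0.152, 0.0688]
tcp_rot: [0.905, 0.326, 0.165, 0.221]
wrist_force: [7.9, 0.6, 3.1]
finger_gap: 0.0178
grasp pt in deck [-0.0076  0.13    0.0497] 0.06546281308034094 1.6878110422201298 [5.2292 6.6685 0.5911] 0.017818454261537185
```

```bash
python3 -m creep '[0,0,0,0,-0.003,0,0.2,0,0,0,0,-0.003,0,0.45,0,0,0,0,0,0,0.45]'
python3 -m creep '[0,0,0,0,0,-0.08,0.45,0,0,0,0,0,-0.16,0.5,0,0,0,-0.05,0,-0.22,0.6,0,0,0,-0.1,0,-0.26,0.6,0,0,0,-0.1,0,-0.26,0.6]'
python3 - <<'E'
from h import *
p=snap('wrist','w4.png')
cv2.imwrite('pics/w4z.png',cv2.resize(cv2.imread('pics/w4.png')[130:280,170:370],(800,600),interpolation=cv2.INTER_CUBIC))
M,o=dk(V)
plan(M@np.array((-.0,.0,.14))+o,toolR(M))
for t in ['cam_knob','cam_pivot']: print(t,optics.landmark_of(p,t)[:1])
for th in(1.5,1.6,1.7,1.75): print(th,proj(p,M@np.array([.06*np.cos(th),.065+.06*np.sin(th),.038])+o))
E
```

```text
t: 7.5
position: [0.5277, -0.152, 0.0667]
tcp_rot: [0.906, 0.325, 0.161, 0.218]
wrist_force: [0.4, 0.7, -0.5]
finger_gap: 0.0312
t: 8.0
position: [0.4329, -0.1478, 0.1716]
tcp_rot: [0.906, 0.324, 0.162, 0.219]
wrist_force: [0.3, -1.1, 0.1]
finger_gap: 0.0526
 row turn [ 0.0011 -0.1158 -0.0022] shift [-0.1183  0.0198  0.0005] | mm 60.0 deg 10.0 t 8.05
cam_knob [{'point': [257.4, 144.2], 'conf': 0.63}]
cam_pivot [{'point': [270.3, 200.5], 'conf': 0.73}]
1.5 [272.2308 139.7581]
1.6 [266.0781 139.6449]
1.7 [259.9435 140.1566]
1.75 [256.9038 140.6453]
```

View pics/w4.png

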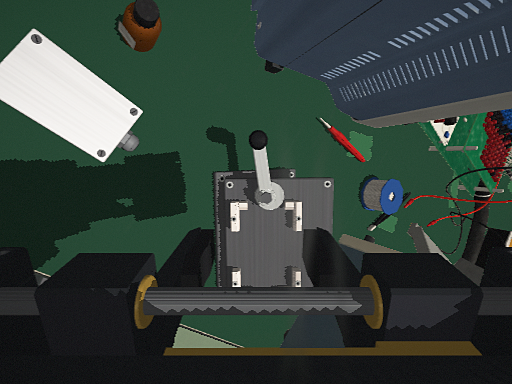

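View pics/w4z.png

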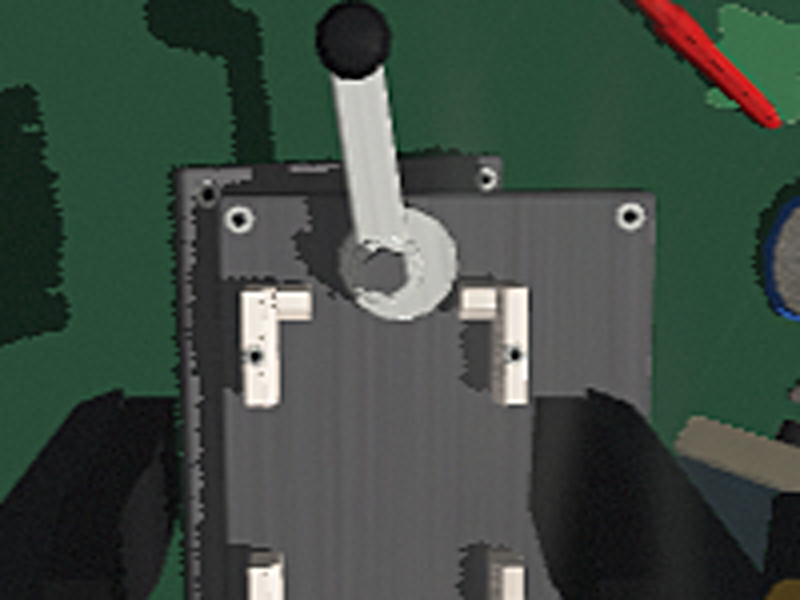

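```bash
cat > fit2.py <<'E'
from h import *
from scipy.optimize import least_squares
p=optics.capture('wrist');p1=dict(p);p1['camera_from_world']=np.load('w1.npz')['T']
Z=lambda u,v:(205+u/4.4,118+v/4.4); Y=lambda u,v:(170+u/4,130+v/4)
o1=[((-39.5,-22,12),(121,458)),((39.5,-22,12),(408,458)),((-39.5,25,12),(116,292)),((39.5,25,12),(418,293)),((-13,-55,12),(218,562)),((13,-55,12),(308,562)),((-39.5,58.5,12),(112,166)),((39.5,58.5,12),(421,169))]
o2=[((-39.5,-22,12),(250,562)),((39.5,-22,12),(523,562)),((-39.5,25,12),(243,405)),((39.5,25,12),(528,403)),((-39.5,58.5,12),(240,288)),((39.5,58.5,12),(528,287))]
A=[(p1,c,Z(*q)) for c,q in o1];B=[(p,c,Y(*q)) for c,q in o2]
def mk(v): return R.from_euler('ZYX',[v[2],-np.pi/6+v[4],v[5]]).as_matrix(),np.array([v[0],v[1],.0455+v[3]])
for nm,ob in (('1',A),('2',B),('12',A+B)):
 for free in (3,4):
  def res(w):
    v=np.zeros(6);v[:free]=w;M,o=mk(v);return np.concatenate([proj(q,M@(np.array(c)/1e3)+o)-u for q,c,u in ob])
  s=least_squares(res,[.434,-.248,-.93,0,0,0][:free],x_scale=.01)
  print(nm,free,s.x,s.cost);print(np.round(s.fun.reshape(-1,2).T,1))
E
python3 fit2.py
```

```text
1 3 [ 0.4377 -0.2491 -0.9199] 0.5961388359781647
[[-0.1  0.  -0.1 -0.3 -0.1  0.3 -0.   0.4]
 [-0.3 -0.2  0.1  0.   0.4  0.5  0.  -0.5]]
1 4 [ 0.4378 -0.2499 -0.9203 -0.001 ] 0.4696502330427469
[[ 0.  -0.1  0.1 -0.5 -0.1  0.2  0.1  0.3]
 [-0.4 -0.2  0.2  0.1  0.2  0.3  0.2 -0.3]]
2 3 [ 0.4399 -0.2471 -0.9188] 1.7742569997877085
[[-0.8  0.7 -0.   0.   0.   0.4]
 [ 1.   0.4  0.1 -0.1 -0.5 -0.9]]
2 4 [ 0.4402 -0.2493 -0.9199 -0.0034] 0.6823595902485274
[[-0.4  0.2  0.4 -0.5  0.5 -0.1]
 [ 0.5 -0.   0.  -0.  -0.1 -0.4]]
12 3 [ 0.4388 -0.2481 -0.92  ] 12.979647859015758
[[-0.3 -0.  -0.2 -0.4 -0.3  0.2 -0.2  0.4 -0.7  0.8  0.2  0.1  0.2  0.5]
 [-1.3 -1.2 -1.  -1.1 -0.6 -0.5 -1.2 -1.8  2.3  1.8  1.4  1.3  0.9  0.6]]
12 4 [ 0.4388 -0.2491 -0.9206 -0.0013] 12.578839438937392
[[-0.1 -0.2 -0.1 -0.6 -0.3  0.1 -0.   0.2 -0.5  0.6  0.3 -0.1  0.4  0.3]
 [-1.5 -1.3 -1.  -1.  -0.8 -0.8 -1.  -1.6  2.1  1.6  1.4  1.4  1.1  0.8]]
```

The lever stands open at about 1.7 rad: the knob is at (258,140), as predicted for 1.7 to 1.75. Next I'll go above the case.

```bash
cat >> h.py <<'E'
V=(.4370,-.2490,-.920)
def caseR(yaw=0): # tool y=case x, z down
    c,s=np.cos(yaw),np.sin(yaw); return np.array([[-s,c,0],[c,s,0],[0,0,-1.]])
E
python3 - <<'E'
from h import *
print(np.linalg.det(caseR()))
plan((.452,-.017,.16),caseR())
E
```

```text
1.0
 row turn [ 0.3735  0.0558 -0.573 ] shift [ 0.1936 -0.1731 -0.0447] | mm 131.7 deg 59.0 t 8.2
```

```bash
python3 -m creep '[0.3735,0.0558,-0.573,0.06,-0.05,-0.08,1,0.3735,0.0558,-0.573,0.1936,-0.1731,-0.0447,1,0.3735,0.0558,-0.573,0.1936,-0.1731,-0.0447,1,0.3735,0.0558,-0.573,0.1936,-0.1731,-0.0447,1,0.3735,0.0558,-0.573,0.1936,-0.1731,-0.0447,1]'
python3 - <<'E'
from h import *
plan((.452,-.017,.16),caseR())
E
```

```text
t: 8.7
position: [0.4519, -0.015, 0.1593]
tcp_rot: [0.78, 0.622, 0.044, 0.059]
wrist_force: [-0.1, -0.4, 0.1]
finger_gap: 0.088
 row turn [ 0.0981  0.0144 -0.1493] shift [-0.0039  0.0012 -0.0013] | mm 2.2 deg 15.4 t 8.7
```

```bash
python3 -m creep '[0.0981,0.0144,-0.1493,-0.004,0,-0.001,1,0.0981,0.0144,-0.1493,-0.004,0,-0.001,1,0.0981,0.0144,-0.1493,-0.004,0,-0.001,1]'
python3 - <<'E'
from h import *
plan((.452,-.017,.16),caseR())
p=snap('wrist','w5.png')
np.savez('w5.npz',T=p['camera_from_world'])
for x in(-.029,.029):
  for y in(-.046,.046): print(x,y,proj(p,(.4516+x,-.0169+y,.036)))
print(proj(p,(.4516,-.0769,.018)),optics.landmark_of(p,'gland_tip')[:1])
cv2.imwrite('pics/w5z.png',cv2.resize(cv2.imread('pics/w5.png')[110:290,140:380],(800,600),interpolation=cv2.INTER_CUBIC))
E
```

```text
t: 9.0
position: [0.4524, -0.0189, 0.1598]
tcp_rot: [0.71, 0.704, 0.001, 0.002]
wrist_force: [-1.1, 0.2, -0.3]
finger_gap: 0.088
 row turn [ 0.0023  0.001  -0.0053] shift [ 0.0039 -0.0008 -0.0003] | mm 2.0 deg 0.5 t 9.0
-0.029 -0.046 [229.5358 224.1938]
-0.029 0.046 [225.7654 137.7821]
0.029 -0.046 [283.3329 223.7356]
0.029 0.046 [285.2538 137.2881]
[256.6002 228.5359] [{'point': [259.4, 230.7], 'conf': 0.75}]
```

View pics/w5z.png

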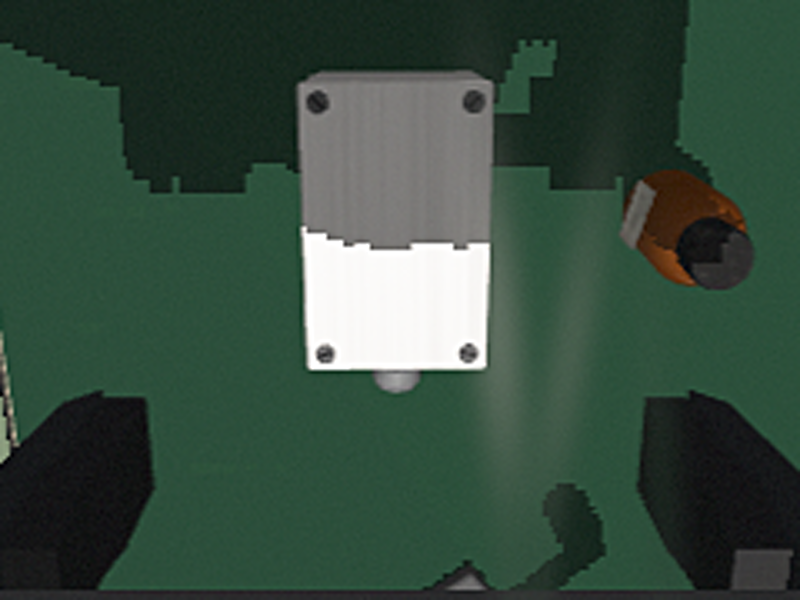

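```bash
python3 - <<'E'
from h import *
p=optics.capture('wrist')
q=[(297,82),(493,80),(308,370),(486,368)]
W=np.array([onz(p,(140+a/3.3333,110+b/3.3333),.036) for a,b in q]);print(W,W.mean(0))
plan((.4525,-.015,.0065),caseR(),'grasp')
E
```

```text
[[ 0.4251  0.0326  0.036 ]
 [ 0.4823  0.0325  0.036 ]
 [ 0.4247 -0.0588  0.036 ]
 [ 0.482  -0.0588  0.036 ]] [ 0.4535 -0.0131  0.036 ]
grasp row turn [ 0.0035  0.001  -0.0075] shift [0.0075 0.0016 0.3075] | mm 153.8 deg 0.7 t 9.15
```

```bash
python3 -m creep '[0.002,0,-0.005,0.008,0.002,0.08,1,0.002,0,-0.005,0.008,0.002,0.16,1,0.002,0,-0.005,0.008,0.002,0.24,1,0.002,0,-0.005,0.008,0.002,0.29,1,0.002,0,-0.005,0.008,0.002,0.302,1]'
python3 -m creep '[0,0,0,0,0,0,1,0,0,0,0,0,0,1]' 25
python3 - <<'E'
from h import *
plan((.453,-.0145,.009),caseR(),'grasp');print(pose()[0]['position'],pose()[0]['wrist_force'])
E
```

```text
t: 9.65
position: [0.4515, -0.0146, 0.0079]
tcp_rot: [0.708, 0.706, -0.001, -0.0]
wrist_force: [-0.3, 0.4, 0.5]
finger_gap: 0.0884
t: 9.85
position: [0.4535, -0.0152, 0.011]
tcp_rot: [0.708, 0.706, 0.001, 0.002]
wrist_force: [0.2, -0.7, 0.1]
finger_gap: 0.0877
grasp row turn [ 0.003   0.0014 -0.0014] shift [ 0.0015 -0.0009  0.004 ] | mm 2.2 deg 0.3 t 9.85
[ 0.4535 -0.0152  0.011 ] [ 0.197  -0.7174  0.0922]
```

```bash
python3 -m creep '[0,0,0,0,0,0,0.5,0,0,0,0,0,0,0.4,0,0,0,0,0,0,0.3,0,0,0,0,0,0,0.3,0,0,0,0,0,0,0.3]' 25
python3 - <<'E'
from h import *
for i in range(4):
  s=pose()[0];print(s['position'],s['wrist_force'],s['finger_gap'],s['tcp_rot']);optics.capture('side')
E
```

```text
t: 10.35
position: [0.4531, -0.0152, 0.0102]
tcp_rot: [0.708, 0.706, 0.0, 0.002]
wrist_force: [-0.5, 0.7, 4.8]
finger_gap: 0.0581
[ 0.4531 -0.0152  0.0102] [-0.4971  0.6869  4.8131] 0.05806512489211158 [0.7077 0.7065 0.0004 0.0016]
[ 0.4531 -0.0152  0.0102] [-0.5593  0.5222  4.6822] 0.057851576489657726 [0.7077 0.7065 0.0005 0.0016]
[ 0.4531 -0.0152  0.0102] [-0.8866  0.5514  5.5751] 0.05788574675670377 [0.7077 0.7065 0.0005 0.0016]
[ 0.4531 -0.0152  0.0102] [-0.0815 -0.922   5.7217] 0.0577146082396263 [0.7077 0.7065 0.0004 0.0016]
```

```bash
python3 -m creep '[0,0,0,0,0,-0.05,0.3,0,0,0,0,0,-0.13,0.3,0,0,0,0,0,-0.22,0.3,0,0,0,0,0,-0.32,0.3,0,0,0,0,0,-0.32,0.3]' 30
python3 - <<'E'
from h import *
M,o=dk(V)
s=pose()[0];print(s['wrist_force'],s['finger_gap'])
plan(M@np.array((0,.00175,.11))+o,toolR(M),'hi'); 
p=snap('wrist','w6.png')
E
```

```text
t: 11.05
position: [0.4546, -0.0154, 0.1749]
tcp_rot: [0.708, 0.707, 0.003, 0.006]
wrist_force: [0.1, 0.2, -4.3]
finger_gap: 0.0574
[ 0.114   0.2202 -4.3144] 0.057440149890219866
hi row turn [-0.315  -0.1611  0.5972] shift [-0.3774 -0.0994  0.0686] | mm 198.1 deg 59.7 t 11.05
```

View pics/w6.png

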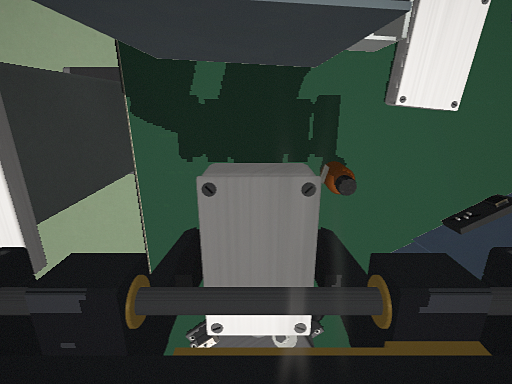

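The case is held squarely. Its upper lid corners are at about (198,178) and (321,177), and the lower edge is at row ~336. I'll compute its offset in the tool frame.

```bash
python3 - <<'E'
from h import *
a=cv2.imread('pics/w6.png')
cv2.imwrite('pics/w6z.png',cv2.resize(a[155:355,185:335],(600,800)[::1],interpolation=cv2.INTER_CUBIC)[:600])
p=optics.capture('wrist');s,P,Rm=pose();print(s['position'],s['tcp_rot'])
def q(u,v,zt):
    o,d=ray(p,(u,v));o=Rm.T@(o-P);d=Rm.T@d;return o+d*(zt-o[2])/d[2]
for u,v in((198,178),(321.5,176.5),(205,336),(314,336)): print(u,v,q(u,v,-.0258))
E
```

```text
[ 0.4522 -0.0148  0.1697] [0.7077 0.7065 0.0004 0.0015]
198 178 [ 0.0463 -0.0257 -0.0258]
321.5 176.5 [ 0.047   0.0311 -0.0258]
205 336 [-0.0455 -0.0279 -0.0258]
314 336 [-0.0457  0.0334 -0.0258]
```

View pics/w6z.png

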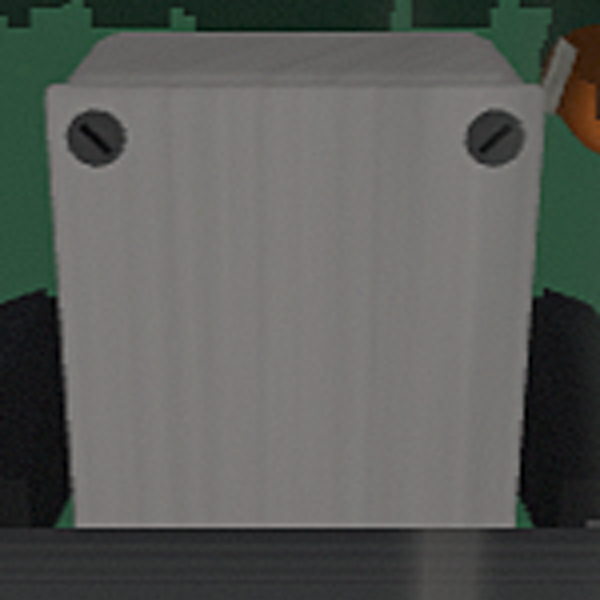

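The jaw-centred case reads +2.5 mm in tool y, so the wrist camera is biased by that much. This agrees with the static cameras, and I'll correct the nest estimate for it.

```bash
echo "V=(.4357,-.2467,-.920)" >> h.py
python3 - <<'E'
from h import *
M,o=dk(V)
plan(M@np.array((0,.00125,.11))+o,toolR(M),'hi')
E
```

```text
hi row turn [-0.3218 -0.16    0.5977] shift [-0.3748 -0.0972  0.0581] | mm 195.8 deg 59.9 t 11.15
```

```bash
python3 -m creep '[-0.32,-0.16,0.6,-0.1,-0.03,-0.05,0.3,-0.32,-0.16,0.6,-0.2,-0.06,0,0.3,-0.32,-0.16,0.6,-0.3,-0.08,0.03,0.3,-0.32,-0.16,0.6,-0.375,-0.097,0.058,0.3,-0.32,-0.16,0.6,-0.375,-0.097,0.058,0.3]'
python3 - <<'E'
from h import *
M,o=dk(V)
plan(M@np.array((0,.00125,.11))+o,toolR(M),'hi')
E
```

```text
t: 11.65
position: [0.4013, -0.2055, 0.1376]
tcp_rot: [0.883, 0.43, 0.059, 0.178]
wrist_force: [0.1, 0.9, -2.5]
finger_gap: 0.0573
hi row turn [-0.0953 -0.0414  0.1622] shift [ 0.0075  0.0016 -0.0065] | mm 5.0 deg 16.6 t 11.65
```

```bash
python3 -m creep '[-0.095,-0.041,0.162,0.007,0.001,-0.006,0.3,-0.095,-0.041,0.162,0.007,0.001,-0.006,0.3,-0.095,-0.041,0.162,0.007,0.001,-0.006,0.3,-0.095,-0.041,0.162,0.007,0.001,-0.006,0.3,-0.095,-0.041,0.162,0.007,0.001,-0.006,0.3]'
python3 - <<'E'
from h import *
M,o=dk(V)
plan(M@np.array((0,.00125,.11))+o,toolR(M),'hi')
p=snap('wrist','w7.png');np.savez('w7.npz',T=p['camera_from_world'])
s,P,Rm=pose();print(P,s['tcp_rot'],M.T@(P-o))
cv2.imwrite('pics/w7z.png',cv2.resize(cv2.imread('pics/w7.png')[130:280,160:360],(800,600),interpolation=cv2.INTER_CUBIC))
snap('top','t7.png');snap('side','s7.png')
E
```

```text
t: 12.15
position: [0.405, -0.1986, 0.1424]
tcp_rot: [0.913, 0.315, 0.084, 0.244]
wrist_force: [-0.6, 0.0, -2.6]
finger_gap: 0.0579
hi row turn [-0.0008 -0.0038  0.0074] shift [-0.0069  0.0015  0.0046] | mm 4.2 deg 0.7 t 12.15
[ 0.4052 -0.1989  0.1428] [0.9134 0.3144 0.0841 0.2447] [-0.0003  0.0047  0.1125]
```

View pics/w7z.png

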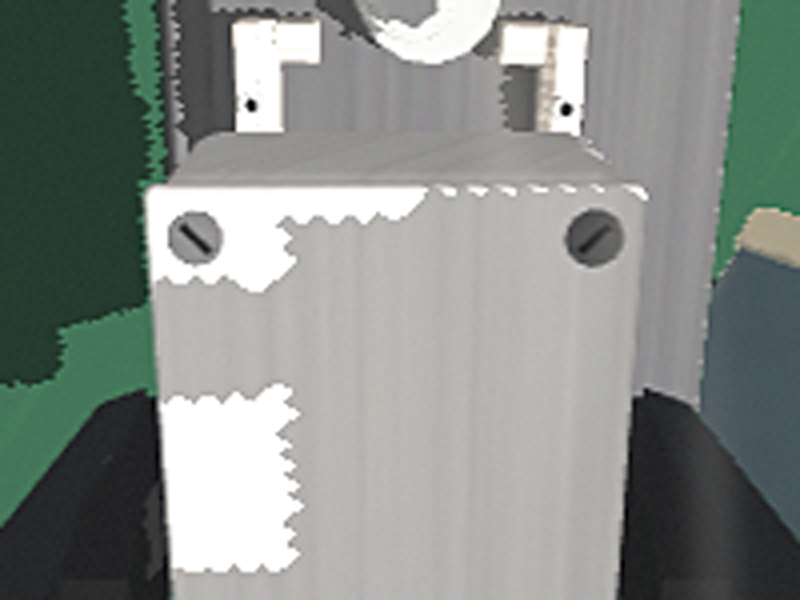

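View pics/s7.png

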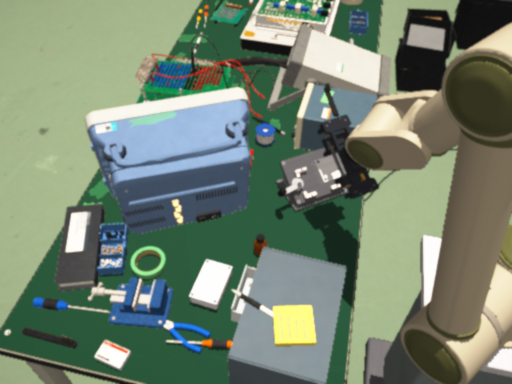

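```bash
python3 - <<'E'
from h import *
p=optics.capture('wrist');s,P,Rm=pose();M,o=dk(V);Rt=Rm
print('settled',M.T@(P-o), 'rot err deck->tool',np.degrees(R.from_matrix(Rm.T@toolR(M)).as_rotvec()))
pz=dict(p);pz['camera_from_world']=np.load('w7.npz')['T']
def inplane(u,v,zd):
    # intersect with plane deck z=zd, in deck coords
    oo,d=ray(pz,(160+u/4,130+v/4));oo=M.T@(oo-o);d=M.T@d;return oo+d*(zd-oo[2])/d[2]
for n,uv,z in (('A',(233,20),.012),('B',(588,27),.012),('c1',(290,132),.012)): print(n,inplane(*uv,z))
zl=(M.T@(P-o))[2]-.0102+.036
for uv in((147,187),(645,190)): print('lid',inplane(*uv,zl))
E
```

```text
settled [0.0005 0.0047 0.1129] rot err deck->tool [ 0.1058 -0.341   0.5522]
A [-0.0368  0.0588  0.012 ]
B [0.0421 0.0582 0.012 ]
c1 [-0.0246  0.0337  0.012 ]
lid [-0.0288  0.0529  0.1387]
lid [0.0272 0.0532 0.1387]
```

```bash
python3 - <<'E'
from h import *
s,P,Rm=pose()
def ct(T,P,Rm): 
    T=np.array(T);o=-T[:3,:3].T@T[:3,3];return Rm.T@(o-P),R.from_matrix(Rm.T@T[:3,:3].T).as_rotvec(degrees=True)
p=optics.capture('wrist')
print(ct(p['camera_from_world'],P,Rm)); print(ct(np.load('w7.npz')['T'],P,Rm),s['t'])
E
```

```text
(array([ 0.0795,  0.0002, -0.1448]), array([117.7639, 117.727 ,  18.3073]))
(array([ 0.0796, -0.0008, -0.1442]), array([117.9422, 117.6682,  18.495 ])) 12.35
```

```bash
python3 - <<'E'
from h import *
s,P,Rm=pose()
p=snap('wrist','w8.png');np.savez('w8.npz',T=p['camera_from_world'])
s2,P2,_=pose();print(P,P2,s['qd'])
cv2.imwrite('pics/w8z.png',cv2.resize(cv2.imread('pics/w8.png')[110:200,190:330],(800,514),interpolation=cv2.INTER_CUBIC))
E
```

```text
[ 0.4055 -0.1992  0.1437] [ 0.4055 -0.1992  0.1438] [ 0.0008 -0.004   0.0005 -0.0036 -0.0004  0.0066]
```

View pics/w8z.png

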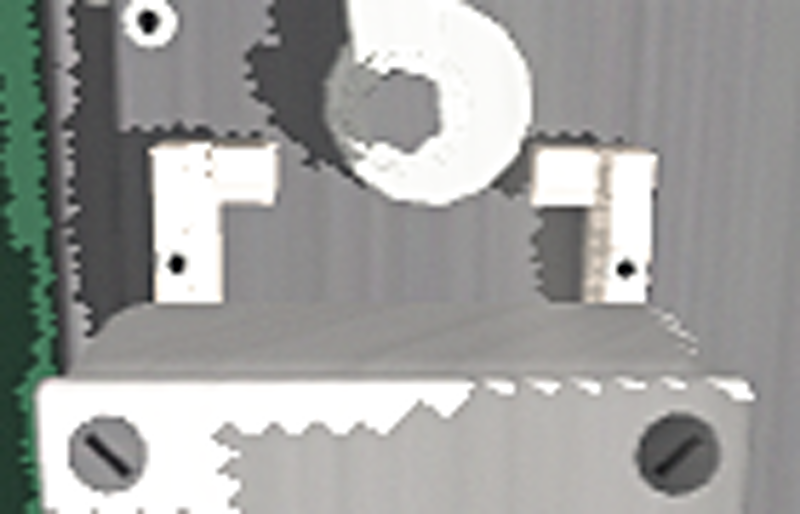

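```bash
cat > rel.py <<'E'
from h import *
import sys
def run(f,A,B,L1,L2,off,sc,dz=.0102):
    s,P,Rm=pose();M,o=dk(V);pz=dict(optics.capture('wrist'));pz['camera_from_world']=np.load(f)['T']
    Pd=M.T@(P-o);print('TCP deck',Pd,'rot(deg, tool axes) to target',np.degrees(R.from_matrix(Rm.T@toolR(M)).as_rotvec()))
    def ip(uv,zd):
        oo,d=ray(pz,(off[0]+uv[0]/sc,off[1]+uv[1]/sc));oo=M.T@(oo-o);d=M.T@d;return oo+d*(zd-oo[2])/d[2]
    a,b=ip(A,.012),ip(B,.012);print('rails',a,b,'width',b[0]-a[0],'deck offset x',(a+b)[0]/2,'y',(a+b)[1]/2-.0585,'yaw deg',np.degrees(np.arctan2((b-a)[1],(b-a)[0])))
    l,m=ip(L1,Pd[2]-dz+.036),ip(L2,Pd[2]-dz+.036);print('lid',l,m,'centre x',(l+m)[0]/2,'y',(l+m)[1]/2-.046,'yaw',np.degrees(np.arctan2((m-l)[1],(m-l)[0])))
if __name__=='__main__': run('w8.npz',(152,147),(657,153),(40,380),(752,383),(190,110),5.714)
E
python3 rel.py
```

```text
TCP deck [0.0006 0.0047 0.1131] rot(deg, tool axes) to target [ 0.1396 -0.3466  0.5432]
rails [-0.0366  0.0582  0.012 ] [0.0422 0.058  0.012 ] width 0.07880465966542324 deck offset x 0.0027847273906062633 y -0.00038351266097727543 yaw deg -0.121523848493252
lid [-0.0274  0.0529  0.1389] [0.0289 0.0532 0.1389] centre x 0.0007223444753605077 y 0.007086082159713229 yaw 0.2811106553295306
```

```bash
echo "V=(.4374,-.2491,-.920)" >> h.py
python3 rel.py; python3 - <<'E'
from h import *
M,o=dk(V)
plan(M@np.array((0,-.0005,.032))+o,toolR(M),'z32')
E
```

```text
TCP deck [-0.002   0.0048  0.1146] rot(deg, tool axes) to target [ 0.1445 -0.348   0.5363]
rails [-0.0394  0.0582  0.012 ] [0.0399 0.058  0.012 ] width 0.07927494252967142 deck offset x 0.0002579902555890079 y -0.0004326480683293152 yaw deg -0.12152384849325429
lid [-0.03    0.0531  0.1404] [0.0263 0.0533 0.1404] centre x -0.0018234598285937296 y 0.007194833118903829 yaw 0.28111065532953333
z32 row turn [ 0.0018 -0.0041  0.0062] shift [-0.0118  0.0033  0.1653] | mm 82.9 deg 0.7 t 12.55
```

```bash
python3 -m creep '[0.002,-0.004,0.006,-0.012,0.003,0.05,0.3,0.002,-0.004,0.006,-0.012,0.003,0.1,0.3,0.002,-0.004,0.006,-0.012,0.003,0.14,0.3,0.002,-0.004,0.006,-0.012,0.003,0.165,0.3,0.002,-0.004,0.006,-0.012,0.003,0.165,0.3]'
python3 -m creep '[0,0,0,0,0,0,0.3,0,0,0,0,0,0,0.3,0,0,0,0,0,0,0.3]'
python3 - <<'E'
from h import *
p=snap('wrist','w9.png');np.savez('w9.npz',T=p['camera_from_world'])
M,o=dk(V);print(pose()[0]['wrist_force'])
plan(M@np.array((0,-.0005,.032))+o,toolR(M),'z32')
cv2.imwrite('pics/w9z.png',cv2.resize(cv2.imread('pics/w9.png')[90:190,180:340],(800,500),interpolation=cv2.INTER_CUBIC))
E
```

```text
t: 13.05
position: [0.4271, -0.2368, 0.072]
tcp_rot: [0.915, 0.309, 0.082, 0.244]
wrist_force: [-0.0, 1.1, -3.1]
finger_gap: 0.0576
t: 13.35
position: [0.4271, -0.2364, 0.074]
tcp_rot: [0.915, 0.309, 0.083, 0.246]
wrist_force: [-0.4, -0.3, -1.7]
finger_gap: 0.0578
[ 0.8052  0.2428 -2.588 ]
z32 row turn [ 0.0005 -0.0003  0.0003] shift [-0.0001 -0.0001  0.0015] | mm 0.8 deg 0.1 t 13.4
```

View pics/w9z.png

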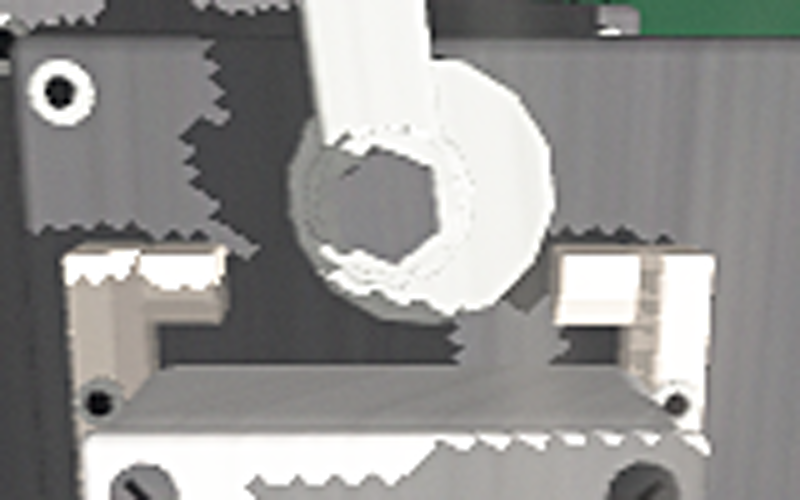

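```bash
sed -i 's/^if __name__.*/if __name__=="__main__": run("w9.npz",(63,257),(716,254),(83,433),(709,435),(180,90),5)/' rel.py; python3 rel.py
```

```text
TCP deck [ 0.0001 -0.0004  0.0327] rot(deg, tool axes) to target [ 0.0454 -0.0261  0.0226]
rails [-0.0393  0.058   0.012 ] [0.0394 0.0584 0.012 ] width 0.07877070516739065 deck offset x 6.000826176505089e-05 y -0.00026958685191966897 yaw deg 0.29594707848190815
lid [-0.0276  0.0482  0.0585] [0.0289 0.048  0.0585] centre x 0.0006727128762593539 y 0.002103043762444891 yaw -0.16076297498508887
```

Case and rails now agree to within about 0.6 mm, so I'm inserting.

```bash
python3 -m creep '[0,0,0,-0.001,-0.001,0.01,0.3,0,0,0,-0.001,-0.001,0.018,0.3,0,0,0,-0.001,-0.001,0.024,0.3,0,0,0,-0.001,-0.001,0.03,0.3,0,0,0,-0.001,-0.001,0.03,0.3]'
python3 - <<'E'
from h import *
M,o=dk(V);s,P,Rm=pose();print(M.T@(P-o),M.T@s['wrist_force'])
E
```

```text
t: 13.95
position: [0.431, -0.2425, 0.0595]
tcp_rot: [0.915, 0.309, 0.083, 0.245]
wrist_force: [0.0, -0.1, -2.6]
finger_gap: 0.0579
[-0.0009 -0.0011  0.0167] [-1.1794 -0.0652 -2.2771]
```

```bash
python3 -m creep '[0,0,0,0,0,0.004,0.3,0,0,0,0,0,0.008,0.3,0,0,0,0,0,0.011,0.3,0,0,0,0,0,0.012,0.3,0,0,0,0,0,0.012,0.3]'
python3 - <<'E'
from h import *
M,o=dk(V);s,P,Rm=pose();print(M.T@(P-o),M.T@s['wrist_force'])
E
```

```text
t: 14.45
position: [0.4328, -0.2448, 0.0547]
tcp_rot: [0.915, 0.309, 0.083, 0.245]
wrist_force: [0.1, -0.0, -2.8]
finger_gap: 0.0579
[-0.0008 -0.001   0.0111] [-1.2958  0.1048 -2.429 ]
```

```bash
python3 -m creep '[0,0,0,0,0,0.001,0.3,0,0,0,0,0,0.002,0.3,0,0,0,0,0,0.002,0.3]'
python3 -m creep '[0,0,0,0,0,0.001,0.3,0,0,0,0,0,0.002,0.3,0,0,0,0,0,0.002,0.3]'
python3 - <<'E'
from h import *
M,o=dk(V);s,P,Rm=pose();print(M.T@(P-o),M.T@s['wrist_force'])
E
```

```text
t: 14.75
position: [0.433, -0.245, 0.0543]
tcp_rot: [0.915, 0.309, 0.083, 0.245]
wrist_force: [-2.4, 4.3, 4.1]
finger_gap: 0.0575
t: 15.05
position: [0.4331, -0.245, 0.0542]
tcp_rot: [0.915, 0.309, 0.083, 0.246]
wrist_force: [-9.0, 10.5, 18.3]
finger_gap: 0.0577
[-0.0008 -0.001   0.0105] [-2.8011 -0.8194 22.7188]
```

Contact with the floor gives 23 N square to the deck at the expected height. I'll let go now.

```bash
python3 -m creep '[0,0,0,0,0,-0.002,0.7,0,0,0,0,0,-0.002,0.8,0,0,0,0,0,-0.002,0.9,0,0,0,0,0,-0.002,0.95]'
python3 -m creep '[0,0,0,0,0,-0.01,0.95,0,0,0,0,0,-0.04,0.95,0,0,0,0,0,-0.12,0.95,0,0,0,0.03,0,-0.2,0.95,0,0,0,0.03,0,-0.2,0.95]'
python3 -m creep '[0,0,0,0,0,0,0.6,0,0,0,0,0,0,0.5]'
python3 - <<'E'
from h import *
M,o=dk(V);s,P,Rm=pose();print(M.T@(P-o),M.T@s['wrist_force'])
p=snap('wrist','w10.png');snap('top','t10.png');snap('side','s10.png');np.savez('w10.npz',T=p['camera_from_world'])
cv2.imwrite('pics/w10z.png',cv2.resize(cv2.imread('pics/w10.png')[110:290,150:390],(800,600),interpolation=cv2.INTER_CUBIC))
a=cv2.resize(cv2.imread('pics/t10.png')[200:290,240:360],(400,300),interpolation=cv2.INTER_CUBIC)
b=cv2.resize(cv2.imread('pics/s10.png')[140:215,265:365],(400,300),interpolation=cv2.INTER_CUBIC)
cv2.imwrite('pics/ts10.png',np.hstack([a,b]))
E
```

```text
t: 15.45
position: [0.4332, -0.2453, 0.0539]
tcp_rot: [0.915, 0.309, 0.083, 0.245]
wrist_force: [-0.9, -0.4, 0.7]
finger_gap: 0.0828
t: 15.95
position: [0.4156, -0.1953, 0.1441]
tcp_rot: [0.914, 0.309, 0.085, 0.247]
wrist_force: [0.9, -0.8, -0.4]
finger_gap: 0.0838
t: 16.15
position: [0.4146, -0.1966, 0.1395]
tcp_rot: [0.915, 0.309, 0.082, 0.245]
wrist_force: [0.2, -0.3, 0.0]
finger_gap: 0.0697
[-0.0011  0.0136  0.1092] [ 0.3228 -0.0184 -0.1728]
```

View pics/w10z.png

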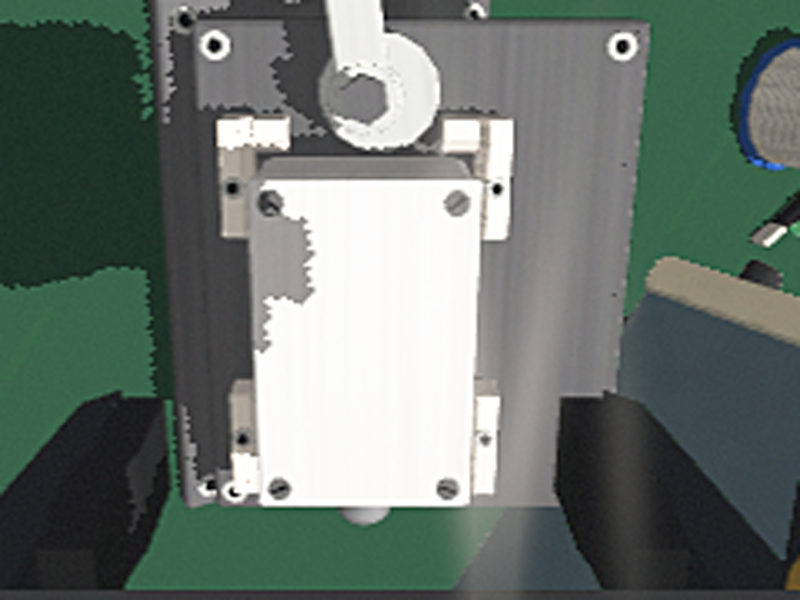

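View pics/ts10.png

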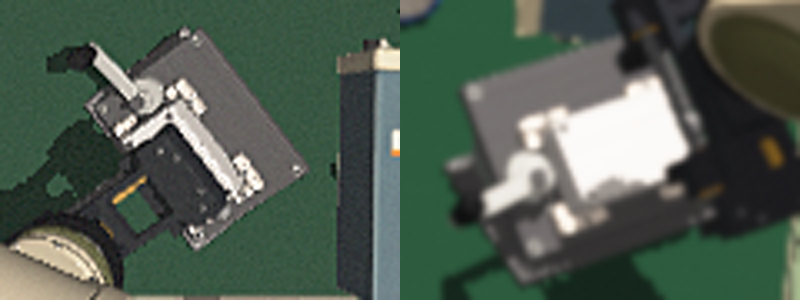

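The case lies flat between all four rails. The gland shows past the end stops at about (365,515), and there is a gap to the cam. Next I'll go to the knob.

```bash
python3 - <<'E'
from h import *
print(V)
plan(*knobpose(1.72,back=.06),'above')
plan(*knobpose(1.72,zg=.044),'grasp')
E
```

```text
(0.4374, -0.2491, -0.92)
above row turn [-0.0017  0.117  -0.0001] shift [ 0.2074 -0.0153  0.0527] | mm 107.2 deg 10.1 t 16.3
grasp row turn [-0.0017  0.117  -0.0001] shift [ 0.2283 -0.015   0.1668] | mm 141.6 deg 10.1 t 16.3
```

```bash
python3 -m creep '[0,0.117,0,0.1,-0.015,0,0.45,0,0.117,0,0.2,-0.015,0.05,0.45,0,0.117,0,0.207,-0.015,0.053,0.45,0,0.117,0,0.207,-0.015,0.053,0.45,0,0.117,0,0.207,-0.015,0.053,0.45]'
python3 -m creep '[0,0,0,0,0,0,0.45,0,0,0,0,0,0,0.45]'
python3 - <<'E'
from h import *
plan(*knobpose(1.72,zg=.044),'grasp')
p=snap('wrist','w11.png');M,o=dk(V)
for h in(.017,.056): print([proj(p,M@np.array([.06*np.cos(t),.065+.06*np.sin(t),h])+o) for t in (1.65,1.72)])
E
```

```text
t: 16.8
position: [0.5006, -0.139, 0.1131]
tcp_rot: [0.905, 0.33, 0.162, 0.216]
wrist_force: [0.4, 0.2, 0.1]
finger_gap: 0.0395
t: 17.0
position: [0.5005, -0.1395, 0.1142]
tcp_rot: [0.905, 0.329, 0.163, 0.217]
wrist_force: [-0.1, 0.4, -0.1]
finger_gap: 0.0398
grasp row turn [ 0.     -0.0004 -0.0004] shift [ 0.0012 -0.0018  0.1187] | mm 59.4 deg 0.0 t 17.0
[array([261.9261, 209.0274]), array([256.9286, 209.592 ])]
[array([262.6906, 220.1104]), array([256.6683, 220.7869])]
```

View pics/w11.png

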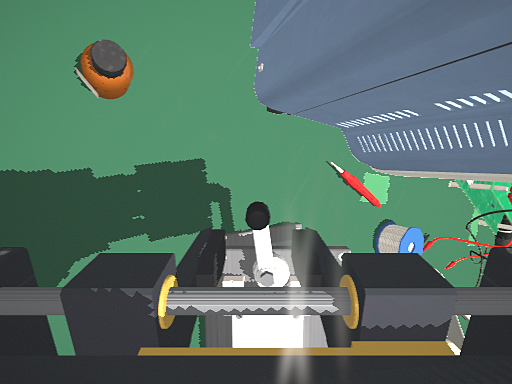

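The knob top is at (258,214), between the fingers and about 3 mm further out than predicted. I'll shift by that and go down.

```bash
python3 -m creep '[0,0,0,0.007,-0.002,0.06,0.45,0,0,0,0.007,-0.002,0.118,0.45,0,0,0,0.007,-0.002,0.118,0.45]'
python3 -m creep '[0,0,0,0,0,0,0.15,0,0,0,0,0,0,0.1,0,0,0,0,0,0,0,0,0,0,0,0,0,0]' 12
python3 - <<'E'
from h import *
M,o=dk(V);s,P,Rm=pose()
g=M.T@(P-r.hold_point_z*Rm[:,2]-o);print('grasp pt in deck',g,M.T@s['wrist_force'],s['finger_gap'])
for th in (1.5,1.3,1.1,.9,.8): plan(*knobpose(th,zg=.046),th)
E
```

```text
t: 17.35
position: [0.5288, -0.1535, 0.0615]
tcp_rot: [0.905, 0.329, 0.161, 0.216]
wrist_force: [0.2, 0.2, 0.7]
finger_gap: 0.0394
t: 17.75
position: [0.5289, -0.1527, 0.0647]
tcp_rot: [0.904, 0.329, 0.163, 0.218]
wrist_force: [-3.7, 1.0, 5.3]
finger_gap: 0.0177
grasp pt in deck [-0.0088  0.1279  0.0457] [ 0.0171 -2.2997  6.0963] 0.01768668538606916
1.5 row turn [ 0.0008 -0.0012  0.0002] shift [-0.006   0.0261 -0.0017] | mm 13.4 deg 0.1 t 17.75
1.3 row turn [ 0.0008 -0.0012  0.0002] shift [-0.01    0.0497 -0.0024] | mm 25.4 deg 0.1 t 17.75
1.1 row turn [ 0.0008 -0.0012  0.0002] shift [-0.0186  0.072  -0.0039] | mm 37.2 deg 0.1 t 17.75
0.9 row turn [ 0.0008 -0.0012  0.0002] shift [-0.0313  0.0922 -0.0061] | mm 48.8 deg 0.1 t 17.75
0.8 row turn [ 0.0008 -0.0012  0.0002] shift [-0.0391  0.1012 -0.0075] | mm 54.4 deg 0.1 t 17.75
```

```bash
python3 -m creep '[0,0,0,0,0.026,-0.001,0,0,0,0,-0.004,0.05,-0.002,0,0,0,0,-0.013,0.072,-0.003,0,0,0,0,-0.026,0.092,-0.005,0,0,0,0,-0.026,0.092,-0.005,0]' 15
python3 - <<'E'
from h import *
M,o=dk(V);s,P,Rm=pose()
g=M.T@(P-r.hold_point_z*Rm[:,2]-o);print('grasp pt in deck',g,np.arctan2(g[1]-.065,g[0]),np.hypot(g[1]-.065,g[0]),M.T@s['wrist_force'],s['finger_gap'])
E
```

```text
t: 18.25
position: [0.5423, -0.1927, 0.0874]
tcp_rot: [0.905, 0.329, 0.163, 0.217]
wrist_force: [-2.2, 1.6, 2.3]
finger_gap: 0.018
grasp pt in deck [0.0371 0.1143 0.0453] 0.9260493168928713 0.06171677074927313 [-1.1062 -0.8335  3.308 ] 0.01804141757752968
```

```bash
python3 -m creep '[0,0,0.06,-0.009,0.011,-0.0015,0,0,0,0.12,-0.018,0.02,-0.003,0,0,0,0.18,-0.028,0.0275,-0.005,0,0,0,0.24,-0.038,0.033,-0.0067,0,0,0,0.24,-0.038,0.033,-0.0067,0]' 45
python3 - <<'E'
from h import *
M,o=dk(V);s,P,Rm=pose()
g=M.T@(P-r.hold_point_z*Rm[:,2]-o);print('grasp pt in deck',g,np.arctan2(g[1]-.065,g[0]),np.hypot(g[1]-.065,g[0]),M.T@s['wrist_force'],s['finger_gap'])
print(M.T@Rm)
for th in (.4,.3,.2,.1,0): plan(*knobpose(th,zg=.046),th)
E
```

```text
t: 18.75
position: [0.5365, -0.2155, 0.0957]
tcp_rot: [0.949, 0.161, 0.2, 0.185]
wrist_force: [2.7, 3.1, -0.5]
finger_gap: 0.0171
grasp pt in deck [0.0539 0.0959 0.0452] 0.5207938925267227 0.062128244740204584 [-0.9788  3.9774 -0.063 ] 0.01710215142242343
[[ 0.3545  0.9351  0.0023]
 [ 0.9204 -0.3493  0.1758]
 [ 0.1652 -0.0602 -0.9844]]
0.4 row turn [ 0.0013 -0.0017 -0.2416] shift [-0.0128  0.0077 -0.0042] | mm 7.7 deg 20.8 t 18.75
0.3 row turn [ 0.0013 -0.0017 -0.2416] shift [-0.0217  0.0155 -0.0061] | mm 13.7 deg 20.8 t 18.75
0.2 row turn [ 0.0013 -0.0017 -0.2416] shift [-0.0313  0.0223 -0.0082] | mm 19.7 deg 20.8 t 18.75
0.1 row turn [ 0.0013 -0.0017 -0.2416] shift [-0.0416  0.0281 -0.0103] | mm 25.6 deg 20.8 t 18.75
0 row turn [ 0.0013 -0.0017 -0.2416] shift [-0.0524  0.0329 -0.0124] | mm 31.6 deg 20.8 t 18.75
```

```bash
python3 -m creep '[0,0,0.03,-0.011,0.009,-0.003,0,0,0,0.06,-0.02,0.018,-0.005,0,0,0,0.09,-0.03,0.025,-0.007,0,0,0,0.1,-0.04,0.031,-0.009,0,0,0,0.1,-0.04,0.031,-0.009,0]' 45
python3 - <<'E'
from h import *
M,o=dk(V);s,P,Rm=pose()
g=M.T@(P-r.hold_point_z*Rm[:,2]-o);print('grasp pt in deck',g,np.arctan2(g[1]-.065,g[0]),np.hypot(g[1]-.065,g[0]),M.T@s['wrist_force'],s['finger_gap'])
for d in (0,2,4,6,8,10): print(d,np.round(Rm.T@M@np.array([0,-d*1e-3,0])/.5,4))
E
```

```text
t: 19.25
position: [0.5209, -0.2345, 0.0994]
tcp_rot: [0.958, 0.09, 0.213, 0.169]
wrist_force: [5.5, 7.6, 0.1]
finger_gap: 0.0175
grasp pt in deck [0.0607 0.072  0.0456] 0.11447909846050118 0.06106963111896256 [-2.2944  9.0089  1.4629] 0.017481576950565025
0 [0. 0. 0.]
2 [-0.0034  0.0019 -0.0007]
4 [-0.0069  0.0038 -0.0014]
6 [-0.0103  0.0058 -0.0021]
8 [-0.0137  0.0077 -0.0028]
10 [-0.0172  0.0096 -0.0035]
```

```bash
python3 -m creep '[0,0,0,-0.005,0.003,-0.001,0,0,0,0,-0.009,0.005,-0.002,0,0,0,0,-0.013,0.007,-0.003,0,0,0,0,-0.013,0.007,-0.003,0]' 45
python3 - <<'E'
from h import *
M,o=dk(V);s,P,Rm=pose()
g=M.T@(P-r.hold_point_z*Rm[:,2]-o);print('grasp pt in deck',g,np.arctan2(g[1]-.065,g[0]),np.hypot(g[1]-.065,g[0]),M.T@s['wrist_force'],s['finger_gap'])
E
```

```text
t: 19.65
position: [0.5151, -0.2388, 0.0994]
tcp_rot: [0.958, 0.091, 0.213, 0.169]
wrist_force: [9.6, 6.8, -1.2]
finger_gap: 0.0174
grasp pt in deck [0.0606 0.0648 0.0456] -0.004092036397396341 0.06060503940314628 [-0.2792 11.7188 -1.2525] 0.01742144393017439
```

```bash
python3 -m creep '[0,0,0,-0.003,0.002,-0.001,0,0,0,0,-0.003,0.002,-0.001,0,0,0,0,-0.003,0.002,-0.001,0]' 45
python3 - <<'E'
from h import *
M,o=dk(V);s,P,Rm=pose()
g=M.T@(P-r.hold_point_z*Rm[:,2]-o);print('grasp pt in deck',g,np.arctan2(g[1]-.065,g[0]),M.T@s['wrist_force'],s['finger_gap'])
E
```

```text
t: 19.95
position: [0.5135, -0.2399, 0.0994]
tcp_rot: [0.958, 0.091, 0.213, 0.169]
wrist_force: [11.8, 8.2, -3.1]
finger_gap: 0.0176
grasp pt in deck [0.0605 0.0628 0.0457] -0.03588450953373305 [-1.0284 14.3341 -3.0096] 0.017642927555979973
```

```bash
python3 -m creep '[0,0,0,0,0,0,0.3,0,0,0,0,0,0,0.4,0,0,0,0,0,0,0.45]'
python3 -m creep '[0,0,0,0,0,-0.06,0.45,0,0,0,0,0,-0.14,0.45,0,0,0,-0.04,-0.04,-0.22,0.45,0,0,0,-0.1,-0.06,-0.3,0.45,0,0,0,-0.1,-0.06,-0.3,0.45]'
python3 - <<'E'
from h import *
M,o=dk(V);s,P,Rm=pose();print(M.T@(P-o),s['wrist_force'])
plan(M@np.array((0,.0,.2))+o,toolR(M))
E
```

```text
t: 20.25
position: [0.5125, -0.241, 0.0993]
tcp_rot: [0.958, 0.091, 0.212, 0.169]
wrist_force: [0.1, -0.3, -0.4]
finger_gap: 0.0386
t: 20.75
position: [0.3963, -0.1808, 0.1994]
tcp_rot: [0.958, 0.09, 0.213, 0.17]
wrist_force: [0.4, -0.2, 0.1]
finger_gap: 0.0396
[0.0083 0.0087 0.1729] [ 0.3559 -0.18    0.1195]
 row turn [-0.0281 -0.1151 -0.339 ] shift [-0.0146 -0.0106 -0.0565] | mm 29.7 deg 30.9 t 20.75
```

```bash
python3 -m creep '[-0.03,-0.115,-0.34,-0.015,-0.01,-0.02,0.6,-0.03,-0.115,-0.34,-0.015,-0.01,0.04,0.6,-0.03,-0.115,-0.34,-0.015,-0.01,0.08,0.6,-0.03,-0.115,-0.34,-0.015,-0.01,0.08,0.6,-0.03,-0.115,-0.34,-0.015,-0.01,0.08,0.6]'
python3 -m creep '[0,0,0,0,0,0,0.6,0,0,0,0,0,0,0.6,0,0,0,0,0,0,0.6]'
python3 - <<'E'
from h import *
M,o=dk(V);s,P,Rm=pose();print(M.T@(P-o),s['wrist_force'])
p=snap('wrist','w12.png');np.savez('w12.npz',T=p['camera_from_world'])
cv2.imwrite('pics/w12z.png',cv2.resize(cv2.imread('pics/w12.png')[110:290,150:390],(800,600),interpolation=cv2.INTER_CUBIC))
E
```

```text
t: 21.25
position: [0.4103, -0.1911, 0.1579]
tcp_rot: [0.915, 0.31, 0.082, 0.245]
wrist_force: [-1.0, -0.3, -0.1]
finger_gap: 0.053
t: 21.55
position: [0.4095, -0.1915, 0.159]
tcp_rot: [0.915, 0.309, 0.083, 0.246]
wrist_force: [0.4, 0.6, 0.2]
finger_gap: 0.0531
[0.0025 0.0127 0.1297] [0.3594 0.5607 0.1529]
```

View pics/w12z.png

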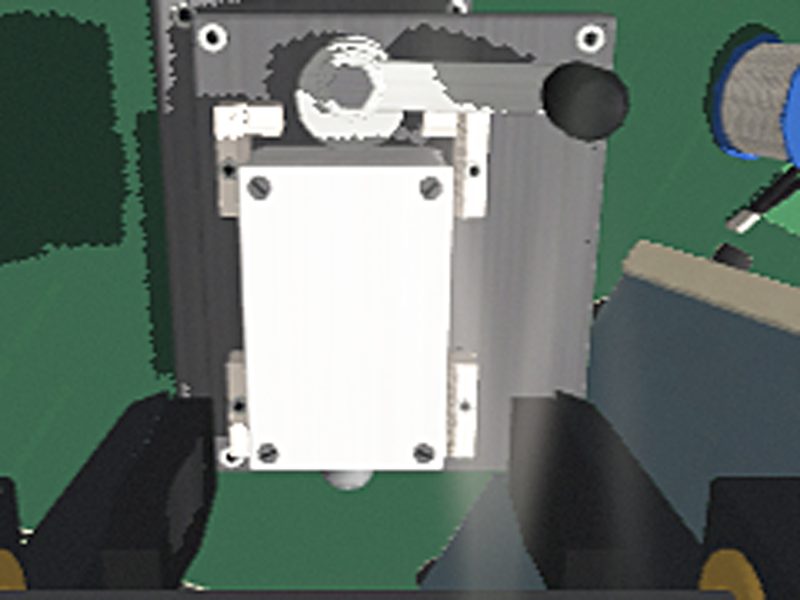

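```bash
python3 - <<'E'
from h import *
pz=dict(optics.capture('wrist'));M,o=dk(V)
def ip(f,uv,zd):
    pz['camera_from_world']=np.load(f)['T'];oo,d=ray(pz,(150+uv[0]/3.3333,110+uv[1]/3.3333));oo=M.T@(oo-o);d=M.T@d;return oo+d*(zd-oo[2])/d[2]
for f,L,Rr,e in(('w10.npz',[(250,181),(482,178),(262,505),(470,505)],[(217,118),(513,119)],[(221,240),(510,240)]),('w12.npz',[(238,167),(453,164),(250,470),(442,470)],[(213,105),(490,108)],[(218,217),(487,217)])):
    A=np.array([ip(f,u,.036) for u in L]);B=np.array([ip(f,u,.012) for u in Rr]);C=np.array([ip(f,u,.012) for u in e])
    print(f,'lid centre',A.mean(0)[:2],'rail centre x',B.mean(0)[0],'y off',B.mean(0)[1]-.0585,'y25 off',C.mean(0)[1]-.025,'lid yaw',np.degrees(np.arctan2(*(A[[0,1]].mean(0)-A[[2,3]].mean(0))[:2])))
p=pz
s=status.read_state();print(s['t'],s['wrist_force'])
pz['camera_from_world']=np.load('w12.npz')['T']
for th in(-.05,0,.1,.2): print(th,(proj(pz,M@np.array([.06*np.cos(th),.065+.06*np.sin(th),.056])+o)-(150,110))*3.3333)
a=snap('top','t12.png');
print([onz(a,np.array(optics.boxes_of(a,n)[0]['point']),h)[:2] for n,h in (('flux_bottle',.04),('blank_case',.03),('solder_reel',.038))])
E
```

```text
w10.npz lid centre [0.0003 0.0018] rail centre x 3.047634263145249e-05 y off 0.00018071429971051184 y25 off 0.00017577051479879952 lid yaw -0.15260255493350475
w12.npz lid centre [-0.0015  0.0001] rail centre x 7.475734538239798e-05 y off -0.0002412365024141508 y25 off 0.0006018290366865825 lid yaw 0.1754830383817494
21.65 [-0.2761  0.0065 -0.7116]
-0.05 [599.7395 114.7797]
0 [601.0645 102.1419]
0.1 [601.8445  76.5759]
0.2 [600.0741  50.8336]Traceback (most recent call last):
  File "<stdin>", line 13, in <module>
IndexError: list index out of range
```

The case sits at about y 0.1 mm and x −1.5 mm, 0.2° off square, with the lever at about 0 rad. I'll look at the bystanders once, then hand in.

```bash
python3 - <<'E'
from h import *
a=cv2.imread('pics/top0.png').astype(int);b=cv2.imread('pics/t12.png').astype(int)
for n,(x,y) in dict(bottle=(217,209),blank=(175,180),reel=(352,186)).items():
    print(n,np.abs(a-b)[y-14:y+14,x-16:x+16].mean())
job.finish_job();print('done')
E
```

```text
bottle 3.3716517857142856
blank 1.1357886904761905
reel 3.177455357142857
the job is handed in; nothing more can be done
done
```

The case with the gland is clamped in the sloping nest, and I handed the job in at about 21.8 s of the 72 s allowed. The hand-in gave no verdict.

**What I did:** I swung the lever open to about 1.7 rad and gripped the case across its 58 mm. I lowered it into the pocket along the deck normal until it met the floor, at 23 N, and let go. Then I swung the lever home and backed the gripper clear.

**Last checks:**
- **Case:** it is about 0.1 mm from its clamped position along y and 1.5 mm down the slope against the lower rail. It is square to about 0.2°, with the gland in the slot.
- **Lever:** it is at about 0 rad. The push at the knob had risen to 12–14 N by the end.
- **Robot:** it touches nothing, and the wrist force is close to zero.
- **Other case, reel and bottle:** the top picture barely changed around any of them between start and end.

**What disagreed or could not be checked:**
- **Nest position:** the fixed cameras and the wrist camera differed by 3–4 mm. I first put this down to a 2.5 mm bias in the wrist camera, but that was the arm still settling, so I went back to the settled wrist pictures.
- **Opening the lever:** the knob slipped a few millimetres in the pads, with up to about 25 N at the wrist.
- **Last bystander detection:** it found nothing for at least one of them, so I compared the pictures instead.
- **Cam force on the case:** I could not measure it directly.

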